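# Fetch the hemmed-in standard jar for weighing and restore the reagent tray

### The job

The low amber jar with the black lid is hemmed in by the three capped reagent bottles on the white tray. First stand all three bottles upright on the black side mat, then take the jar and set it upright in the middle of the balance's steel pan, and only after that put each bottle back upright on the very spot of the tray where it stood at the start (remember which was where). Do not tip anything over, and leave the small light-blue dropper bottle on the tray where it is.

Things in the scene. Friction and masses are not known exactly. Their poses are not given: they have to be found in the camera images.
- bottle_blue: Upright white reagent bottle with blue screw cap and blue band: body 48 mm diameter, cap 32 mm diameter from 110 to 140 mm above the underside (140 mm tall in all), about 160 g. It starts on the tray on one of the three big grey spots. Origin: centre of the underside; z up.
- bottle_orange: Upright white reagent bottle with orange screw cap and orange band: body 48 mm diameter, cap 32 mm diameter from 110 to 140 mm above the underside (140 mm tall in all), about 160 g. It starts on the tray on one of the three big grey spots. Origin: centre of the underside; z up.
- bottle_green: Upright white reagent bottle with green screw cap and green band: body 48 mm diameter, cap 32 mm diameter from 110 to 140 mm above the underside (140 mm tall in all), about 160 g. It starts on the tray on one of the three big grey spots. Origin: centre of the underside; z up.
- jar: Low amber jar, 38 mm diameter, with a black lid, 40 mm diameter from 24 to 36 mm above the underside (36 mm tall in all), about 60 g. It starts on the tray between the bottles. Origin: centre of the underside; z up.
- tray: White flat tray, 180 x 180 x 8 mm, no rim, fixed. Origin: centre of the underside; things stand on its top, 8 mm up. Grey round spots in the tray's x, y (mm): 56 mm spots at (10, 56), (10, -56), (-46, 0) for the bottles (which is on which varies), one for the jar at (10, 0), one for the dropper at (65, 0). +x points roughly away from the robot.
- mat: Black rubber mat for parking, 260 mm along its x, 130 mm along its y, 3 mm thick, fixed flat on the bench to the left or to the right of the tray. Origin: centre of the underside. Three bottles 80 mm apart along its x fit.
- balance: White laboratory balance, fixed, on the other side of the tray from the mat. Its round steel pan is 104 mm in diameter, rigid, its top 62 mm above the origin; the origin lies on the bench directly under the centre of the pan. The case is 170 mm wide, about 50 mm high, and reaches from 130 mm before (-x) to 70 mm behind the pan's centre.
- dropper: Bystander: small light-blue dropper bottle with a white top, 28 mm diameter, 55 mm tall, loose, standing on the tray 55 mm behind the jar. Origin: centre of the underside.

How it is judged:
On the way, in this order (a step that is already met when the one before it is completed fails the run):
1. all three bottles stand upright and released on the black mat, the jar still where it was (x of bottle_blue in the frame of mat between -0.115 and 0.115 m and y of bottle_blue in the frame of mat between -0.05 and 0.05 m and z of bottle_blue in the frame of mat between -0.003 and 0.009 m and linear speed of each of bottle_blue, bottle_orange, bottle_green below 0.02 m/s and contact force between the fingers and bottle_blue below 0.1 N and angle between each of bottle_blue, bottle_orange, bottle_green's own z axis and vertical below 0.12 rad and x of bottle_orange in the frame of mat between -0.115 and 0.115 m and y of bottle_orange in the frame of mat between -0.05 and 0.05 m and z of bottle_orange in the frame of mat between -0.003 and 0.009 m and contact force between the fingers and bottle_orange below 0.1 N and x of bottle_green in the frame of mat between -0.115 and 0.115 m and y of bottle_green in the frame of mat between -0.05 and 0.05 m and z of bottle_green in the frame of mat between -0.003 and 0.009 m and contact force between the fingers and bottle_green below 0.1 N and distance of jar from where it was at the start of the episode below 0.05 m), for 0.2 s.
2. the jar stands released in the middle of the balance pan, the three bottles still on the mat (horizontal distance between jar and balance below 0.015 m and z of jar in the frame of balance between 0.057 and 0.068 m and linear speed of each of jar, bottle_blue, bottle_orange, bottle_green below 0.02 m/s and contact force between the fingers and jar below 0.1 N and angle between each of jar, bottle_blue, bottle_orange, bottle_green's own z axis and vertical below 0.12 rad and x of bottle_blue in the frame of mat between -0.115 and 0.115 m and y of bottle_blue in the frame of mat between -0.05 and 0.05 m and z of bottle_blue in the frame of mat between -0.003 and 0.009 m and contact force between the fingers and bottle_blue below 0.1 N and x of bottle_orange in the frame of mat between -0.115 and 0.115 m and y of bottle_orange in the frame of mat between -0.05 and 0.05 m and z of bottle_orange in the frame of mat between -0.003 and 0.009 m and contact force between the fingers and bottle_orange below 0.1 N and x of bottle_green in the frame of mat between -0.115 and 0.115 m and y of bottle_green in the frame of mat between -0.05 and 0.05 m and z of bottle_green in the frame of mat between -0.003 and 0.009 m and contact force between the fingers and bottle_green below 0.1 N), for 0.2 s.
At the end, for the whole second after the job is handed in: The jar stands upright on the balance pan within 15 mm of its centre, each of the three bottles stands upright on the tray within 15 mm of where it stood at the start, the dropper bottle is within 20 mm of where it was, and everything is released and at rest (horizontal distance between jar and balance below 0.015 m and z of jar in the frame of balance between 0.057 and 0.068 m and linear speed of each of jar, bottle_blue, bottle_orange, bottle_green below 0.02 m/s and contact force between the fingers and jar below 0.1 N and angle between each of jar, bottle_blue, bottle_orange, bottle_green's own z axis and vertical below 0.12 rad and distance of each of bottle_blue, bottle_orange, bottle_green from where it was at the start of the episode below 0.015 m and contact force between the fingers and bottle_blue below 0.1 N and contact force between the fingers and bottle_orange below 0.1 N and contact force between the fingers and bottle_green below 0.1 N and distance of dropper from where it was at the start of the episode below 0.02 m); the robot touches nothing.
It fails at once if a bottle, the jar or the dropper bottle is tipped over (more than 50 degrees) (angle between any of bottle_blue, bottle_orange, bottle_green, jar, dropper's own z axis and vertical above 0.87 rad).
It fails at once if the dropper bottle is pushed more than 20 mm (distance of dropper from where it was at the start of the episode above 0.02 m).
It also fails if it takes over 141 s, if anything falls off the work surface, if the arm or the gripper's body presses on something with over 40 N, if the wrist force passes 120 N, or if a joint passes its speed limit or range.

### The arm

A 7-joint arm with a two-finger parallel gripper is mounted at the origin on the work surface. World frame = base frame: x ahead of the robot, y to its left, z up, the work surface at z = 0. Lengths are in m, angles in rad, forces in N, time in s.
With the tool pointing down it reaches from about 0.4 to 0.85 m from the base axis. Payload 10.4 kg.
Tool frame: the origin (TCP) lies midway between the tips of the shut fingers; the grasp point (between the pads) lies 19 mm behind it; z points along the fingers, x is the direction in which the jaws open and shut, and the axes are right-handed (so a half turn about z gives the same grasp; the last joint's range is limited). The gripper opens to 85 mm and grips with 20 to 120 N. Pads are 22 mm wide; open, the fingers measure 114 mm over their backs; the gripper's body (76 mm by 85 mm) begins 54 mm behind the grasp point. The pads swing forward as they close: fully open they stand 13 mm farther back than shut.
Start: joints at [1.231, 0.332, -0.065, 1.46, 0.022, 1.35, -0.088], TCP at [0.195, -0.594, 0.231] pointing down, gripper open.
Joint ranges: [-2.6, 2.6], [-0.5, 2.12], [-1.47, 1.34], [0.16, 2.42], [-1.27, 4.41], [0.06, 2.06], [-2.6, 2.6]. Speed limits (rad/s): [2.22, 2.22, 2.79, 2.79, 3.14, 3.14, 3.14].

### API

Orientations are given as a unit quaternion [x, y, z, w].
In Python, from workcell import telemetry, eyes, order gives the robot as it stands.
- The arm moves only by the tool servo_tool, never from a script. Its argument "deltas" is a list of rows, each a list of 3 entries, a list of its own where there are three numbers: the shift along the tool's x, y, z in cm, then the turn about the tool's z in rad, then the finger opening in cm, from 0 to 8.54. A call has 1 to 12 rows; each row shifts and turns the pose as measured when the row begins, along the tool's axes as they then stand; what a row does not reach is not made up. A row lasts 1/12 s, in which the tool goes at most 41.7 mm and 7.16 degrees, less where a joint would pass 70% of its speed; a pose out of reach is approached as far as the arm can. A call is refused whole if a number of a shift passes 4.17 or a number of a turn 0.125, either way. A call with a gripper value outside its range is refused whole. The fingers move at their own pace and stop on an object; "force" is the grip in N (left out, the last holds). Time passes only in rows, so rows that do not move let the fingers close. It gives the time, the measured TCP pose, the force and the opening at its end, in the units of the state.
- telemetry.get_obs(): the state, without advancing time (a new reading comes with each control period).
- eyes.camera(name): name is "scene" or "top" or "wrist"; returns (picture, depth): 480x640x3 uint8, blue, green, red; 480x640 float32, m along the optical axis (not along the pixel's ray), 0 where there is no reading.
- eyes.calibration(name): a dict with "fx", "fy", "cx", "cy" (pixels), "rvec" (rotation vector, rad) and "tvec" (3), from world to camera coordinates, as OpenCV has them. Camera axes: x right, y down, z forward; pixel columns grow to the right and rows downward; lengths in m; the calibration is good to about 2 mm. A picture is of the moment at which its call begins: read the wrist's pose just before it. calibration takes no time and is no camera call; for the wrist camera it gives the pose at the moment of the call.
- order.hand_in(): hands the job in, once; it reports no verdict.
The state is a dict: "clock": time; "joint_pos": joint angles; "joint_velocities": joint speeds; "tau": joint torques, N m; "position": TCP position; "ee_rot": TCP orientation; "ft_force": force on the tool from outside, world axes, zero at the start; "torque": the same for the moment, N m; "grip_width": opening from 0.0 (shut) to 1.0 (fully open).
Only numpy, scipy, OpenCV 4.12 (cv2) and the standard library are available. Lean on these libraries where they do the work, as an engineer would, in place of code of your own. Each camera call takes 0.05 s, during which the arm holds its last target. There are 200 camera calls.

## Working session

There is one attempt and no reset: what is moved stays moved. The work goes in short steps, Python scripts to look and compute and a tool call to move; the robot and the scene stay as the last step left them, time stands still between calls to the robot, and variables do not carry over. Pictures are saved under pics/ and viewed, about 12 in all and at most 16, crops included, and the job is handed in when it is done.

Besides the shell and the picture viewer there is one more tool, called after "Emit:" as name(argument=value, ...) on one line, values as JSON. servo_tool: Moves the arm, as the interface text tells. Its arguments: {"type":"object","properties":{"deltas":{"type":"array"},"force":{"type":"number"}},"required":["deltas"]}

```bash
mkdir -p pics
python3 - <<'E'
from workcell import telemetry, eyes
import cv2,numpy as np
print(telemetry.get_obs())
for n in("top","scene"):
    im,d=eyes.camera(n); cv2.imwrite(f"pics/{n}0.png",im); np.save(f"pics/{n}0.npy",d)
    c=eyes.calibration(n);print(n,c); R=cv2.Rodrigues(np.array(c['rvec'],float))[0]; print(-R.T@np.array(c['tvec']).ravel())
E
```

```text
{'clock': 0.0, 'joint_pos': array([ 1.23142847,  0.33283295, -0.06463646,  1.46097098,  0.02159342,
        1.34988831, -0.08851922]), 'joint_velocities': array([-0.00254553,  0.00072672,  0.00241131, -0.00133916, -0.00098168,
        0.00092917, -0.00082978]), 'tau': array([ 3.44940663e-04, -6.25451875e+01,  4.94859880e-02, -3.91603124e+01,
        1.62928272e-02,  9.99772979e-03, -4.21078323e-05]), 'position': array([ 0.19452647, -0.59355343,  0.23052591]), 'ee_rot': array([ 8.09765408e-01, -5.86753347e-01, -5.91712798e-04, -3.78590624e-04]), 'ft_force': array([-0.80163934, -0.27715   ,  0.12182799]), 'torque': array([ 0.02596263,  0.00072829, -0.00398074]), 'grip_width': 0.9988778308331431}
top {'fx': 617.043940060785, 'fy': 617.043940060785, 'cx': 316.76432041969355, 'cy': 233.20001488135122, 'rvec': array([ 2.21565459, -2.15127217,  0.07093988]), 'tvec': array([-0.0059739 ,  0.58290898,  1.25467236])}
[0.49421055 0.00392429 1.29219264]
scene {'fx': 589.0613444296822, 'fy': 589.0613444296822, 'cx': 319.13520497943296, 'cy': 236.98928752090032, 'rvec': array([ 1.2916645 ,  2.30735169, -0.90130506]), 'tvec': array([ 0.30207922, -0.3301037 ,  1.43175242])}
[1.18445506 0.38397548 0.8365192 ]
```

View pics/top0.png

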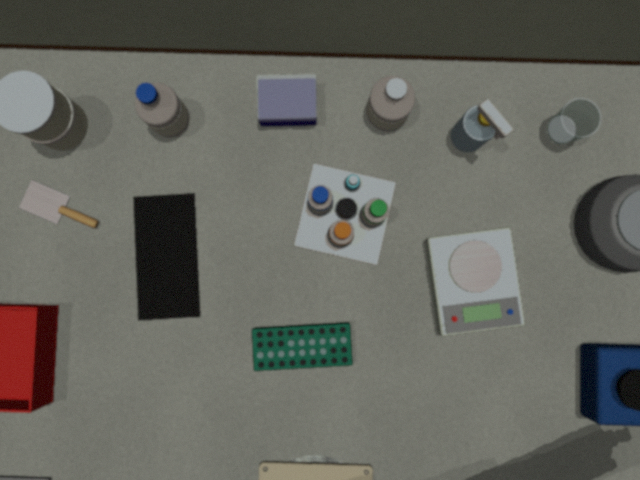

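View pics/scene0.png

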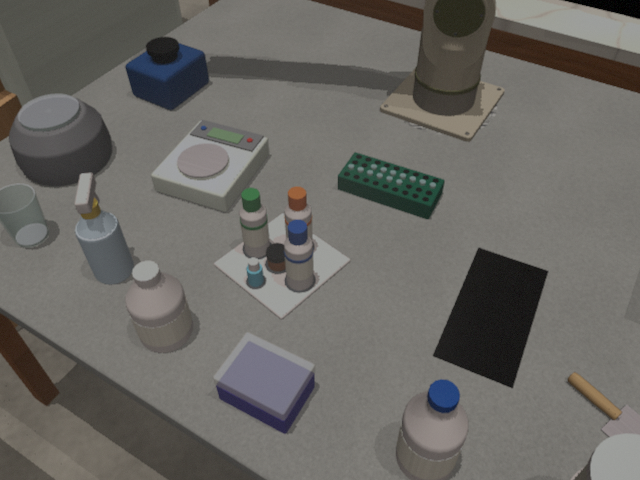

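The top view shows the tray (about 345,213) with blue (320,193), green (377,208), orange (342,231), jar (346,208) and dropper (353,181). The mat is at (167,256) and the pan at (475,266). Measuring next.

```bash
cat > h.py <<'E'
import cv2,numpy as np
def ray(c,uv,z):
    R=cv2.Rodrigues(np.array(c['rvec'],float))[0];t=np.array(c['tvec'],float).ravel()
    o=-R.T@t
    d=R.T@np.array([(uv[0]-c['cx'])/c['fx'],(uv[1]-c['cy'])/c['fy'],1.])
    return (o+d*(z-o[2])/d[2])[:2]
def proj(c,p):
    K=np.array([[c['fx'],0,c['cx']],[0,c['fy'],c['cy']],[0,0,1]],float)
    return cv2.projectPoints(np.array([p],float),np.array(c['rvec'],float),np.array(c['tvec'],float),K,None)[0].ravel()
def blob(m,near=None,minA=20):
    n,l,s,c=cv2.connectedComponentsWithStats(m.astype(np.uint8))
    k=[i for i in range(1,n) if s[i,4]>=minA]
    if near is None: i=max(k,key=lambda i:s[i,4])
    else: i=min(k,key=lambda i:np.hypot(*(c[i]-near)))
    return c[i],s[i],(l==i)
E
python3 - <<'E'
from h import *
from workcell import eyes
c=eyes.calibration("top");im=cv2.imread("pics/top0.png");d=np.load("pics/top0.npy")
hsv=cv2.cvtColor(im,cv2.COLOR_BGR2HSV);H,S,V=cv2.split(hsv)
roi=np.zeros(H.shape,bool);roi[160:270,290:400]=1
for n,(a,b),g in(("blue",(100,125),(320,193)),("orange",(5,20),(342,231)),("green",(45,80),(377,208))):
    p,s,_=blob(roi&(H>=a)&(H<=b)&(S>130)&(V>60),g)
    print(n,p,s,ray(c,p,.148))
p,s,_=blob(roi&(V<45),(346,208));print("jar",p,s,ray(c,p,.044))
p,s,_=blob(roi&(H>80)&(H<110)&(S>40)&(S<130)&(V>80),(353,183),8);print("drop",p,s,ray(c,p,.05))
p,s,m=blob((V<40)&(np.arange(640)[None]<250)&(np.arange(640)[None]>100)&(np.arange(480)[:,None]>150));r=cv2.minAreaRect(np.argwhere(m)[:,::-1].astype(np.float32))
print("mat",r,[ray(c,q,.003) for q in cv2.boxPoints(r)],ray(c,r[0],.003))
p,s,m=blob(roi&(V>150)&(S<35));hull=cv2.convexHull(np.argwhere(m)[:,::-1].astype(np.float32));r=cv2.minAreaRect(hull)
print("tray",r,[ray(c,q,.008) for q in cv2.boxPoints(r)],ray(c,r[0],.008))
print(V[180,310],S[180,310],hsv[266,475],hsv[240,440])
# balance case & pan
r2=np.zeros(H.shape,bool);r2[225:340,420:530]=1
ref=hsv[266,475].astype(int)
m=r2&(np.abs(H.astype(int)-ref[0])<8)&(np.abs(S.astype(int)-ref[1])<14)&(np.abs(V.astype(int)-ref[2])<25)
m=cv2.morphologyEx(m.astype(np.uint8),cv2.MORPH_OPEN,np.ones((3,3)))
p,s,m=blob(m,(475,266),300);e=cv2.fitEllipse(cv2.convexHull(np.argwhere(m)[:,::-1].astype(np.float32)));print("pan",p,s,e,ray(c,e[0],.062))
for q in((475,266),(440,250),(480,314)):print(d[q[1],q[0]])
E
```

```text
blue [319.86082474 194.60309278] [313 187  15  16 194] [0.64630707 0.00684121]
orange [342.1804878  230.13170732] [335 222  16  17 205] [ 0.5810378  -0.03658336]
green [377.8150289  208.07514451] [371 201  15  15 173] [ 0.62418664 -0.10184657]
jar [345.81412639 208.19702602] [337 199  19  19 269] [ 0.6338523  -0.04645302]
drop [352.23157895 182.13684211] [345 174  15  15  95] [ 0.68670731 -0.05782651]
mat ((166.3396759033203, 256.1524963378906), (122.393798828125, 60.03124237060547), 87.61405944824219) [array([0.65066685, 0.39868313]), array([0.65964038, 0.27258727]), array([0.40448724, 0.25088377]), array([0.39561824, 0.37524443])] [0.52672049 0.32426923]
tray ((340.0330505371094, 233.85882568359375), (83.86148834228516, 41.309242248535156), 13.172554969787598) [array([0.55891084, 0.05696965]), array([0.64374331, 0.0399771 ]), array([ 0.60860967, -0.13168699]), array([ 0.52415836, -0.11397057])] [ 0.58373732 -0.03727159]
152 8 [ 11  13 152] [ 93  14 161]
pan [482.32109308 270.60119556] [ 460  246   41   46 1171] ((480.77008056640625, 270.2713317871094), (35.73849868774414, 50.6353759765625), 35.76215362548828) [ 0.51564354 -0.31716351]
1.2261101
1.2440962
1.2252101
```

Emit:
servo_tool(deltas=[[[-1.3,-3.4,-1.0],0,6],[[-1.3,-3.4,-1.0],0,6],[[-1.3,-3.4,-1.0],0,6],[[-1.3,-3.4,-1.0],0,6],[[-1.3,-3.4,-1.0],0,6],[[-1.3,-3.4,-1.0],0,6],[[-1.3,-3.4,-1.0],0,6],[[-1.3,-3.4,-1.0],0,6],[[-1.3,-3.4,-1.0],0,6],[[-1.3,-3.4,-1.0],0,6],[[-1.3,-3.4,-1.0],0,6],[[-1.3,-3.4,-1.0],0,6]])

```text
clock: 1.1
position: [0.5385, -0.3137, 0.347]
ee_rot: [0.804, -0.595, -0.008, 0.0]
ft_force: [0.0, -0.8, -0.1]
grip_width: 0.702
```

Emit:
servo_tool(deltas=[[[0,0,0],-0.12,6],[[0,0,0],-0.12,6],[[0,0,0],-0.12,6],[[0,0,0],-0.12,6],[[0,0,0],-0.12,6],[[0,0,0],-0.12,6],[[0,0,0],-0.12,6],[[0,0,0],-0.12,6],[[0,0,0],-0.12,6],[[0,0,0],0,6]])

```text
clock: 1.93
position: [0.5469, -0.301, 0.3436]
ee_rot: [0.997, -0.071, -0.008, -0.008]
ft_force: [0.2, -0.3, -0.1]
grip_width: 0.7
```

```bash
cat >> h.py <<'E'
from workcell import telemetry,eyes
from scipy.spatial.transform import Rotation as Ro
def tool(*targets,verbose=True):
    s=telemetry.get_obs();p=s['position'];R=Ro.from_quat(s['ee_rot']).as_matrix()
    yaw=np.arctan2(R[1,0],R[0,0])
    print("t%.2f p"%s['clock'],p.round(4),"yaw %.3f tilt %.3f grip %.2fcm F"%(yaw,np.hypot(*R[:2,2]),8.54*s['grip_width']),s['ft_force'].round(1))
    for x,y,z,w in targets:
        d=R.T@(np.array([x,y,z])-p)*100
        print(" delta cm",d.round(2),"turn %.3f"%-(((w-yaw)+np.pi)%(2*np.pi)-np.pi),"(yaw first if turning)"); p=np.array([x,y,z])
def snap(f):
    tool();c=eyes.calibration("wrist");im,d=eyes.camera("wrist");cv2.imwrite(f"pics/{f}.png",im);np.save(f"pics/{f}.npy",d)
    import pickle;pickle.dump(c,open(f"pics/{f}.pkl","wb"));return im,d,c
E
python3 - <<'E'
from h import *
im,d,c=snap("w1");print(c);R=cv2.Rodrigues(c['rvec'])[0];print(-R.T@c['tvec'],R[2])
tool((.6463,.0068,.36,-.2))
E
```

```text
t1.93 p [ 0.5469 -0.301   0.3436] yaw -0.142 tilt 0.023 grip 5.98cm F [ 0.2 -0.3 -0.1]
{'fx': 421.8276809865089, 'fy': 421.8276809865089, 'cx': 316.5385207200497, 'cy': 235.911080743219, 'rvec': array([-2.81933804,  0.19722054,  0.05667288]), 'tvec': array([-0.57693429, -0.28534577,  0.4298436 ])}
[ 0.56009221 -0.21894802  0.48723648] [-0.06061039 -0.30607765 -0.95007518]
t1.98 p [ 0.5469 -0.301   0.3436] yaw -0.149 tilt 0.023 grip 6.00cm F [ 0.5 -0.3  0.5]
 delta cm [  5.23 -31.94  -1.27] turn 0.051 (yaw first if turning)
```

View pics/w1.png

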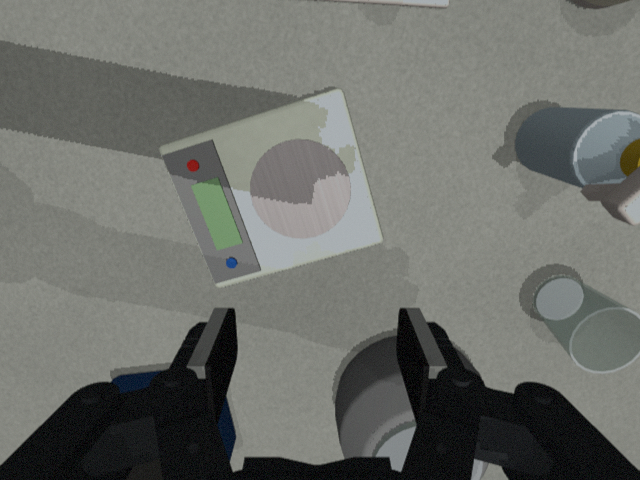

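Wrist view: pan circle centred at about (301,188), radius about 50 px; the fingers are at the bottom. Next I go above the blue bottle.

Emit:
servo_tool(deltas=[[[0.3,-1.5,0],0,5.5],[[0.5,-3,0],0,5.5],[[0.6,-3.5,0],0,5.5],[[0.6,-3.5,0],0,5.5],[[0.6,-3.5,0],0,5.5],[[0.6,-3.5,0],0,5.5],[[0.6,-3.5,0],0,5.5],[[0.6,-3.5,0],0,5.5],[[0.4,-3,0],0,5.5],[[0.3,-2,0],0,5.5],[[0.1,-0.8,0],0.05,5.5],[[0,0,0],0,5.5]])

```text
clock: 2.98
position: [0.6554, 0.0083, 0.342]
ee_rot: [0.991, -0.135, -0.012, -0.007]
ft_force: [0.2, 0.5, -0.2]
grip_width: 0.641
```

Run:
```python
from h import *
import pickle
c=pickle.load(open("pics/w1.pkl","rb"));print("pan",ray(c,(301,188),.062))
im,d,c=snap("w2")
tool((.6463,.0068,.25,-.2),(.6463,.0068,.116,-.2))
for n,p in dict(blue=(.6463,.0068,.148),green=(.6242,-.1018,.148),orange=(.581,-.0366,.148),jar=(.6339,-.0465,.044)).items(): print(n,proj(c,p).round(0))
```

```text
pan [ 0.52453215 -0.30268487]
t2.98 p [0.6554 0.0083 0.342 ] yaw -0.271 tilt 0.029 grip 5.48cm F [ 0.2  0.5 -0.2]
t3.03 p [0.6552 0.0073 0.3419] yaw -0.269 tilt 0.029 grip 5.51cm F [-0.4  0.4 -0.1]
 delta cm [-0.6   0.39  9.21] turn -0.069 (yaw first if turning)
 delta cm [ 0.36  0.14 13.39] turn -0.069 (yaw first if turning)
blue [314. 208.]
green [323. 326.]
orange [255. 273.]
jar [319. 232.]
```

View pics/w2.png

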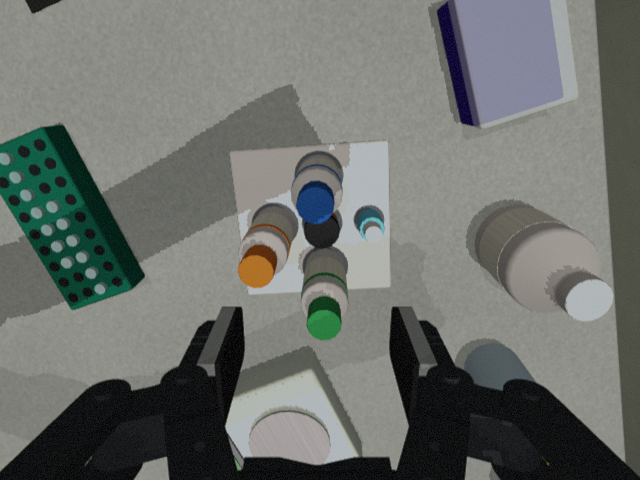

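Wrist view: caps at blue (315,202), orange (257,267), green (323,318), jar (322,229). These agree with the top-view estimates to about 5 mm, so I use the mean.

Emit:
servo_tool(deltas=[[[0,0,0],-0.035,5.5],[[0,0,0],-0.035,5.5],[[-0.2,0,1],0,5.5],[[-0.2,0,2],0,5.5],[[-0.2,0,3],0,5.5],[[0,0,3],0,5.5],[[0,0,3],0,5.5],[[0,0,2],0,5.5],[[0,0,1],0,5.5],[[0,0,0],0,5.5]])

```text
clock: 3.87
position: [0.6447, -0.0062, 0.1876]
ee_rot: [0.994, -0.111, -0.01, -0.004]
ft_force: [-0.4, -0.4, 0.3]
grip_width: 0.647
```

Run:
```python
from h import *
im,d,c=snap("w3")
tool((.6465,.0095,.116,-.2))
for q in((.6465,.0095,.148),):print(proj(c,q))
H,S,V=cv2.split(cv2.cvtColor(im,cv2.COLOR_BGR2HSV))
p,s,m=blob((H>=100)&(H<=125)&(S>130)&(V>60),(316,300),200);print(p,s,ray(c,p,.148)); z=d[m];print(np.percentile(z,[2,50,98]))
```

```text
t3.87 p [ 0.6447 -0.0062  0.1876] yaw -0.223 tilt 0.021 grip 5.53cm F [-0.4 -0.4  0.3]
t3.92 p [ 0.6451 -0.0064  0.1889] yaw -0.223 tilt 0.020 grip 5.51cm F [-0.4 -0.4 -0.1]
 delta cm [-0.08 -1.54  7.3 ] turn -0.023 (yaw first if turning)
[317.30471616 250.074264  ]
[319.28736789 244.92476095] [ 286  205   67   78 3974] [0.64794997 0.01177182]
[0.19076623 0.19574489 0.21370589]
```

View pics/w3.png

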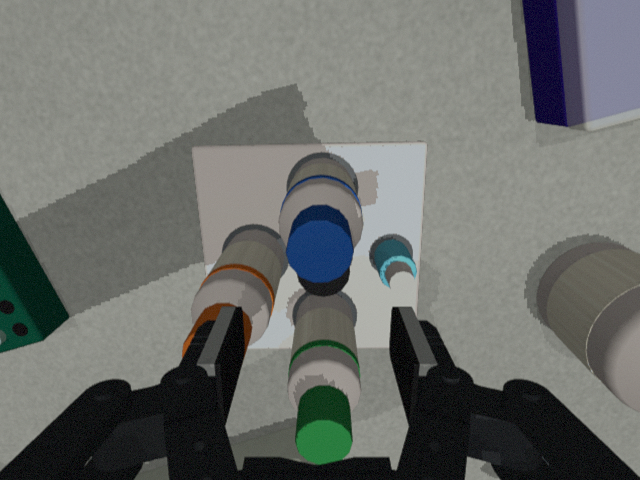

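The blue cap's top disc sits at about (320,251), as predicted. Correct, descend and grip.

Emit:
servo_tool(deltas=[[[0,-0.8,0],-0.02,5.5],[[0.05,-0.7,0],0,5.5],[[0,0,0],0,5.5],[[0,0,1.0],0,5.5],[[0,0,2.0],0,5.5],[[0,0,1.5],0,5.5],[[0,0,1.0],0,5.5],[[0,0,0.5],0,5.5],[[0,0,0],0,5.5]], force=40)

```text
clock: 4.67
position: [0.6533, 0.0118, 0.1341]
ee_rot: [0.995, -0.1, -0.002, -0.005]
ft_force: [0.1, -0.3, -1.1]
grip_width: 0.643
```

Run:
```python
from h import *
tool((.6475,.0095,.116,-.2))
```

```text
t4.67 p [0.6533 0.0118 0.1341] yaw -0.201 tilt 0.011 grip 5.49cm F [ 0.1 -0.3 -1.1]
 delta cm [-0.51  0.36  1.81] turn -0.001 (yaw first if turning)
```

Emit:
servo_tool(deltas=[[[-0.25,0.2,0.6],0,5.5],[[-0.25,0.2,0.6],0,5.5],[[0,0,0.4],0,5.5],[[0,0,0],0,5.5],[[0,0,0],0,5.5]])

```text
clock: 5.08
position: [0.6477, 0.0086, 0.1182]
ee_rot: [0.995, -0.101, -0.001, -0.005]
ft_force: [0.6, -0.2, 0.8]
grip_width: 0.643
```

Run:
```python
from h import *
tool((.6475,.0095,.116,-.2))
```

```text
t5.08 p [0.6477 0.0086 0.1182] yaw -0.201 tilt 0.010 grip 5.49cm F [ 0.6 -0.2  0.8]
 delta cm [-0.04 -0.08  0.22] turn -0.001 (yaw first if turning)
```

Emit:
servo_tool(deltas=[[[0,-0.1,0.2],0,5.0],[[0,0,0],0,4],[[0,0,0],0,3],[[0,0,0],0,2.6],[[0,0,0],0,2.6],[[0,0,0],0,2.6],[[0,0,0],0,2.6],[[0,0,0],0,2.6]], force=40)

```text
clock: 5.75
position: [0.6486, 0.0098, 0.1171]
ee_rot: [0.995, -0.101, -0.001, -0.005]
ft_force: [0.1, 0.3, -2.0]
grip_width: 0.364
```

Emit:
servo_tool(deltas=[[[0,0,-0.5],0,2.6],[[0,0,-1],0,2.6],[[0,0,-2],0,2.6],[[0,0,-3],0,2.6],[[0,0,-3],0,2.6],[[0,0,-3],0,2.6],[[0,0,-3],0,2.6],[[0,0,-2],0,2.6],[[0,0,-1],0,2.6],[[0,0,0],0,2.6]])

```text
clock: 6.58
position: [0.6465, 0.0082, 0.3157]
ee_rot: [0.995, -0.1, -0.001, -0.006]
ft_force: [-0.5, 0.3, -2.2]
grip_width: 0.365
```

Run:
```python
from h import *
# mat slots
a=np.array([.255,.0234]);a/=np.hypot(*a);m=np.array([.527,.3245])
for k in(.08,0,-.08):print(k,(m+k*a).round(4))
tool((*(m+.08*a),.30,-.2),(*(m+.08*a),.113,-.2))
```

```text
0.08 [0.6067 0.3318]
0 [0.527  0.3245]
-0.08 [0.4473 0.3172]
t6.58 p [0.6465 0.0082 0.3157] yaw -0.200 tilt 0.012 grip 3.12cm F [-0.5  0.3 -2.2]
 delta cm [-10.33 -30.91   1.95] turn 0.000 (yaw first if turning)
 delta cm [ 0.07  0.2  18.7 ] turn 0.000 (yaw first if turning)
```

Emit:
servo_tool(deltas=[[[-0.4,-1.2,0],0,2.6],[[-0.9,-2.5,0],0,2.6],[[-1.1,-3.3,0],0,2.6],[[-1.1,-3.3,0],0,2.6],[[-1.1,-3.3,0],0,2.6],[[-1.1,-3.3,0],0,2.6],[[-1.1,-3.3,0],0,2.6],[[-1.1,-3.3,0],0,2.6],[[-1.0,-3.0,0],0,2.6],[[-0.8,-2.5,0],0,2.6],[[-0.4,-1.0,0],0,2.6],[[0,0,0],0,2.6]])

```text
clock: 7.58
position: [0.5954, 0.3418, 0.2973]
ee_rot: [0.995, -0.099, -0.014, -0.0]
ft_force: [-0.5, 0.2, -1.6]
grip_width: 0.365
```

Run:
```python
from h import *
tool((.6067,.3318,.14,-.2),(.6067,.3318,.113,-.2))
```

```text
t7.58 p [0.5954 0.3418 0.2973] yaw -0.199 tilt 0.028 grip 3.11cm F [-0.5  0.2 -1.6]
 delta cm [ 1.75  0.72 15.69] turn 0.001 (yaw first if turning)
 delta cm [ 0.08 -0.01  2.7 ] turn 0.001 (yaw first if turning)
```

Emit:
servo_tool(deltas=[[[0.4,0.2,1.0],0,2.6],[[0.4,0.2,2.0],0,2.6],[[0.4,0.1,3.0],0,2.6],[[0.2,0.1,3.0],0,2.6],[[0.2,0,3.0],0,2.6],[[0,0,2.0],0,2.6],[[0,0,1.0],0,2.6],[[0,0,0],0,2.6],[[0,0,0],0,2.6]])

```text
clock: 8.33
position: [0.6093, 0.3159, 0.1314]
ee_rot: [0.994, -0.106, -0.015, 0.005]
ft_force: [-0.1, 0.6, -0.4]
grip_width: 0.364
```

Run:
```python
from h import *
tool((.6067,.3318,.113,-.2))
```

```text
t8.33 p [0.6093 0.3159 0.1314] yaw -0.212 tilt 0.032 grip 3.11cm F [-0.1  0.6 -0.4]
 delta cm [-0.54 -1.52  1.83] turn -0.012 (yaw first if turning)
```

Emit:
servo_tool(deltas=[[[-0.25,-0.7,0],0,2.6],[[-0.25,-0.7,0],0,2.6],[[0,0,0],0,2.6],[[0,0,0.5],0,2.6],[[0,0,0.5],0,2.6],[[0,0,0.4],0,2.6],[[0,0,0.3],0,2.6],[[0,0,0],0,2.6],[[0,0,0],0,2.6]])

```text
clock: 9.08
position: [0.6092, 0.3336, 0.1189]
ee_rot: [0.994, -0.106, -0.012, 0.002]
ft_force: [0.4, 0.1, -1.6]
grip_width: 0.365
```

Run:
```python
from h import *
tool((.6067,.3318,.113,-.2))
```

```text
t9.08 p [0.6092 0.3336 0.1189] yaw -0.213 tilt 0.024 grip 3.12cm F [ 0.4  0.1 -1.6]
 delta cm [-0.19  0.22  0.6 ] turn -0.013 (yaw first if turning)
```

Emit:
servo_tool(deltas=[[[0,0,0.25],0,2.6],[[0,0,0.25],0,2.6],[[0,0,0.2],0,2.6],[[0,0,0],0,2.6],[[0,0,0],0,2.6]])

```text
clock: 9.5
position: [0.6096, 0.3337, 0.1126]
ee_rot: [0.994, -0.106, -0.011, 0.002]
ft_force: [0.6, 0.0, -2.3]
grip_width: 0.362
```

Run:
```python
from h import *
tool((.6067,.3318,.113,-.2))
```

```text
t9.50 p [0.6096 0.3337 0.1126] yaw -0.213 tilt 0.022 grip 3.09cm F [ 0.6  0.  -2.3]
 delta cm [-0.25  0.24 -0.04] turn -0.013 (yaw first if turning)
```

Emit:
servo_tool(deltas=[[[0,0,0.08],0,2.8],[[0,0,0],0,3.4],[[0,0,0],0,4],[[0,0,0],0,5],[[0,0,0],0,5],[[0,0,-0.5],0,5],[[0,0,-1.5],0,5],[[0,0,-2.5],0,5],[[0,0,-3],0,5],[[0,0,-3],0,5],[[0,0,-2],0,5],[[0,0,0],-0.01,5]])

```text
clock: 10.5
position: [0.6116, 0.333, 0.2424]
ee_rot: [0.995, -0.101, -0.012, 0.002]
ft_force: [0.6, -0.5, 0.7]
grip_width: 0.59
```

Emit:
servo_tool(deltas=[[[0.2,1.5,0],0,5],[[0.4,3,0],0,5],[[0.5,3.6,0],0,5],[[0.5,3.6,0],0,5],[[0.5,3.6,0],0,5],[[0.5,3.6,0],0,5],[[0.5,3.6,0],0,5],[[0.5,3.6,0],0,5],[[0.4,3.6,0],0,5],[[0.4,3,0],0,5],[[0.2,1.5,0],0,5],[[0,0,0],0,5]])

```text
clock: 11.5
position: [0.5848, -0.025, 0.242]
ee_rot: [0.995, -0.098, -0.013, 0.001]
ft_force: [0.3, 0.2, -0.2]
grip_width: 0.587
```

Run:
```python
from h import *
tool((.5825,-.0336,.2,-.2),(.5825,-.0336,.117,-.2))
im,d=eyes.camera("top");cv2.imwrite("pics/top1.png",im)
c=eyes.calibration("top");H,S,V=cv2.split(cv2.cvtColor(im,cv2.COLOR_BGR2HSV))
p,s,_=blob((H>=100)&(H<=125)&(S>130)&(V>60),(150,210));print("blue",p,s,ray(c,p,.143))
```

```text
t11.50 p [ 0.5848 -0.025   0.242 ] yaw -0.197 tilt 0.025 grip 5.01cm F [ 0.3  0.2 -0.2]
 delta cm [0.05 0.87 4.21] turn 0.003 (yaw first if turning)
 delta cm [ 0.21 -0.03  8.3 ] turn 0.003 (yaw first if turning)
blue [146.78969957 211.12446352] [138 203  18  17 233] [0.60637778 0.33005615]
```

Emit:
servo_tool(deltas=[[[0.1,0.5,0.5],0,5],[[0.1,0.4,1.5],0,5],[[0,0,2],0,5],[[0,0,1.5],0,5],[[0,0,0.7],0,5],[[0,0,0],0,5],[[0,0,0],0,5]])

```text
clock: 12.13
position: [0.584, -0.0232, 0.177]
ee_rot: [0.996, -0.091, -0.012, -0.001]
ft_force: [0.3, -0.7, -0.3]
grip_width: 0.586
```

Run:
```python
from h import *
tool((.5825,-.0336,.117,-.2))
im,d,c=snap("w4")
print(proj(c,(.5825,-.0336,.148)),proj(c,(.5825+.016,-.0336,.148)),proj(c,(.5825,-.0336+.016,.148)))
```

```text
t12.13 p [ 0.584  -0.0232  0.177 ] yaw -0.182 tilt 0.024 grip 5.00cm F [ 0.3 -0.7 -0.3]
 delta cm [0.19 1.06 6.  ] turn 0.018 (yaw first if turning)
t12.13 p [ 0.584  -0.0232  0.177 ] yaw -0.182 tilt 0.024 grip 5.00cm F [ 0.3 -0.7 -0.3]
[321.52982272 311.83026301] [356.13576258 306.56303822] [315.14040341 280.45433996]
```

View pics/w4.png

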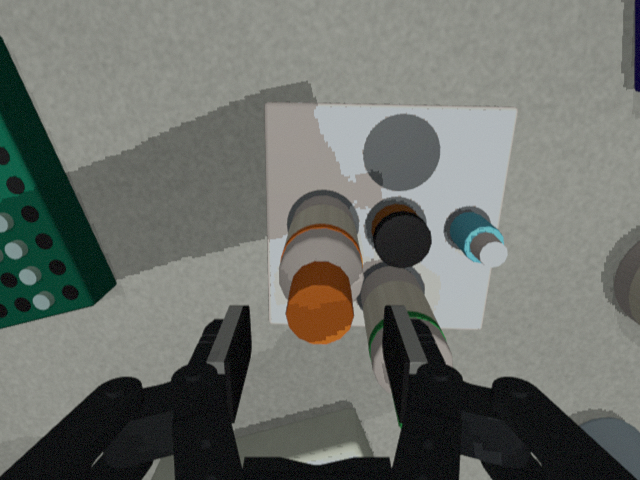

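Orange cap disc at (320,310), predicted (321,312). Good.

Emit:
servo_tool(deltas=[[[0.1,0.55,0],0.018,5],[[0.1,0.5,0],0,5],[[0,0,0],0,5],[[0,0,1],0,5],[[0,0,1.5],0,5],[[0,0,1.2],0,5],[[0,0,0.8],0,5],[[0,0,0.3],0,5],[[0,0,0],0,5]])

```text
clock: 12.93
position: [0.585, -0.0347, 0.1287]
ee_rot: [0.995, -0.101, -0.009, -0.001]
ft_force: [-0.6, 0.1, 0.1]
grip_width: 0.582
```

Run:
```python
from h import *
tool((.5825,-.0336,.117,-.2))
```

```text
t12.93 p [ 0.585  -0.0347  0.1287] yaw -0.203 tilt 0.018 grip 4.97cm F [-0.6  0.1  0.1]
 delta cm [-0.25 -0.06  1.18] turn -0.003 (yaw first if turning)
```

Emit:
servo_tool(deltas=[[[-0.15,0,0.4],0,5],[[-0.1,0,0.4],0,5],[[0,0,0.35],0,5],[[0,0,0.1],0,5],[[0,0,0],0,5],[[0,0,0],0,4],[[0,0,0],0,3],[[0,0,0],0,2.6],[[0,0,0],0,2.6],[[0,0,0],0,2.6],[[0,0,0],0,2.6],[[0,0,0],0,2.6]])

```text
clock: 13.93
position: [0.5829, -0.0339, 0.1164]
ee_rot: [0.995, -0.101, -0.008, -0.001]
ft_force: [-0.7, 0.2, -0.8]
grip_width: 0.36
```

Emit:
servo_tool(deltas=[[[0,0,-0.5],0,2.6],[[0,0,-1],0,2.6],[[0,0,-2],0,2.6],[[0,0,-3],0,2.6],[[0,0,-3],0,2.6],[[0,0,-3],0,2.6],[[0,0,-3],0,2.6],[[0,0,-2],0,2.6],[[0,0,-1],0,2.6],[[0,0,0],0,2.6]])

```text
clock: 14.77
position: [0.5839, -0.0339, 0.3154]
ee_rot: [0.995, -0.1, -0.009, -0.002]
ft_force: [0.3, 0.5, -2.0]
grip_width: 0.364
```

Run:
```python
from h import *
tool((.527,.3245,.315,-.2),(.527,.3245,.113,-.2))
```

```text
t14.77 p [ 0.5839 -0.0339  0.3154] yaw -0.201 tilt 0.018 grip 3.11cm F [ 0.3  0.5 -2. ]
 delta cm [-12.71 -33.99   0.33] turn -0.001 (yaw first if turning)
 delta cm [ 0.35  0.04 20.2 ] turn -0.001 (yaw first if turning)
```

Emit:
servo_tool(deltas=[[[-0.5,-1.3,0],0,2.6],[[-1.0,-2.8,0],0,2.6],[[-1.3,-3.5,0],0,2.6],[[-1.3,-3.5,0],0,2.6],[[-1.3,-3.5,0],0,2.6],[[-1.3,-3.5,0],0,2.6],[[-1.3,-3.5,0],0,2.6],[[-1.3,-3.5,0],0,2.6],[[-1.3,-3.5,0],0,2.6],[[-1.0,-2.8,0],0,2.6],[[-0.5,-1.3,0],0,2.6],[[0,0,0],0,2.6]])

```text
clock: 15.77
position: [0.5172, 0.3295, 0.2994]
ee_rot: [0.995, -0.1, -0.02, 0.002]
ft_force: [0.1, -0.1, -2.0]
grip_width: 0.359
```

Emit:
servo_tool(deltas=[[[0,0,1.0],0,2.6],[[0,0,2.0],0,2.6],[[0,0,3.0],0,2.6],[[0,0,3.0],0,2.6],[[0,0,2.0],0,2.6],[[0,0,1.0],0,2.6],[[0,0,0],0,2.6]])

```text
clock: 16.35
position: [0.5083, 0.3241, 0.1652]
ee_rot: [0.995, -0.101, -0.023, 0.005]
ft_force: [-0.3, 0.4, -2.0]
grip_width: 0.367
```

Run:
```python
from h import *
tool((.527,.3245,.113,-.2))
```

```text
t16.35 p [0.5083 0.3241 0.1652] yaw -0.203 tilt 0.048 grip 3.13cm F [-0.3  0.4 -2. ]
 delta cm [ 2.06 -0.5   5.13] turn -0.003 (yaw first if turning)
```

Emit:
servo_tool(deltas=[[[0.5,-0.1,0.3],0,2.6],[[0.7,-0.2,0.8],0,2.6],[[0.6,-0.2,1],0,2.6],[[0.2,0,0.8],0,2.6],[[0,0,0.6],0,2.6],[[0,0,0.3],0,2.6],[[0,0,0],0,2.6],[[0,0,0],0,2.6]])

```text
clock: 17.02
position: [0.532, 0.3235, 0.1246]
ee_rot: [0.994, -0.103, -0.022, 0.005]
ft_force: [0.4, 0.4, -1.1]
grip_width: 0.361
```

Run:
```python
from h import *
tool((.527,.3245,.113,-.2))
```

```text
t17.02 p [0.532  0.3235 0.1246] yaw -0.207 tilt 0.044 grip 3.08cm F [ 0.4  0.4 -1.1]
 delta cm [-0.46 -0.01  1.18] turn -0.007 (yaw first if turning)
```

Emit:
servo_tool(deltas=[[[-0.2,0,0.3],0,2.6],[[-0.2,0,0.4],0,2.6],[[0,0,0.3],0,2.6],[[0,0,0.15],0,2.6],[[0,0,0],0,2.6],[[0,0,0],0,2.6]])

```text
clock: 17.52
position: [0.5267, 0.3253, 0.1136]
ee_rot: [0.995, -0.102, -0.021, 0.004]
ft_force: [-0.1, 0.1, -1.4]
grip_width: 0.367
```

Run:
```python
from h import *
tool((.527,.3245,.113,-.2))
```

```text
t17.52 p [0.5267 0.3253 0.1136] yaw -0.205 tilt 0.042 grip 3.14cm F [-0.1  0.1 -1.4]
 delta cm [0.05 0.07 0.06] turn -0.005 (yaw first if turning)
```

Emit:
servo_tool(deltas=[[[0,0,0.08],0,2.8],[[0,0,0],0,3.4],[[0,0,0],0,4],[[0,0,0],0,5],[[0,0,0],0,5],[[0,0,-0.5],0,5],[[0,0,-1.5],0,5],[[0,0,-2.5],0,5],[[0,0,-3],0,5],[[0,0,-3],0,5],[[0,0,-2],0,5],[[0,0,0],0,5]])

```text
clock: 18.52
position: [0.5319, 0.3256, 0.2455]
ee_rot: [0.995, -0.102, -0.021, 0.004]
ft_force: [-0.3, 0.2, 0.2]
grip_width: 0.581
```

Emit:
servo_tool(deltas=[[[0.6,1.2,0],0,5],[[1.1,2.5,0],0,5],[[1.4,3.1,0],0,5],[[1.4,3.1,0],0,5],[[1.4,3.1,0],0,5],[[1.4,3.1,0],0,5],[[1.4,3.1,0],0,5],[[1.4,3.1,0],0,5],[[1.4,3.1,0],0,5],[[1.4,3.1,0],0,5],[[1.4,3.1,0],0,5]])

```text
clock: 19.43
position: [0.6056, -0.0293, 0.2361]
ee_rot: [0.995, -0.097, -0.025, 0.004]
ft_force: [0.4, 0.2, -0.0]
grip_width: 0.589
```

Emit:
servo_tool(deltas=[[[1.4,3.1,0],0,5],[[1.2,2.6,0],0,5],[[0.6,1.5,0],0,5],[[0,0,0],0,5]])

```text
clock: 19.77
position: [0.6199, -0.1262, 0.2302]
ee_rot: [0.994, -0.104, -0.028, 0.006]
ft_force: [0.2, -1.3, -0.2]
grip_width: 0.589
```

Run:
```python
from h import *
tool((.626,-.0995,.18,-.2),(.626,-.0995,.117,-.2))
im,d=eyes.camera("top");cv2.imwrite("pics/top2.png",im)
c=eyes.calibration("top");H,S,V=cv2.split(cv2.cvtColor(im,cv2.COLOR_BGR2HSV))
p,s,_=blob((H>=5)&(H<=20)&(S>130)&(V>60),(160,255));print("orange",p,s,ray(c,p,.143))
```

```text
t19.77 p [ 0.6199 -0.1262  0.2302] yaw -0.209 tilt 0.058 grip 5.03cm F [ 0.2 -1.3 -0.2]
 delta cm [ 0.32 -2.83  4.96] turn -0.009 (yaw first if turning)
 delta cm [ 0.35 -0.12  6.29] turn -0.009 (yaw first if turning)
orange [149.92673993 256.03296703] [140 247  21  18 273] [0.52250965 0.32009965]
```

Emit:
servo_tool(deltas=[[[-3.5,0,0],0,5],[[-3.5,0,0],0,5],[[-3.5,0,0],0,5],[[0,0,0],0,5],[[0,0,0],0,5]])

```text
clock: 20.23
position: [0.5086, -0.0992, 0.2282]
ee_rot: [0.994, -0.103, -0.035, 0.004]
ft_force: [0.7, 0.1, -0.1]
grip_width: 0.585
```

Emit:
servo_tool(deltas=[[[1,-0.3,0],0,5],[[1.2,-0.3,0],0,5],[[1.2,-0.3,0],0,5],[[1.2,-0.3,0],0,5],[[1.2,-0.3,0],0,5],[[1.2,-0.3,0],0,5],[[1.2,-0.3,0],0,5],[[0.8,-0.3,0],0,5],[[0,0,0],0,5],[[0,0,0],0,5]])

```text
clock: 21.07
position: [0.6146, -0.0872, 0.217]
ee_rot: [0.994, -0.099, -0.035, 0.002]
ft_force: [-0.2, 0.2, 0.0]
grip_width: 0.586
```

Run:
```python
from h import *
tool((.626,-.0995,.18,-.2),(.626,-.0995,.117,-.2))
```

```text
t21.07 p [ 0.6146 -0.0872  0.217 ] yaw -0.200 tilt 0.069 grip 5.00cm F [-0.2  0.2  0. ]
 delta cm [1.61 0.94 3.61] turn 0.000 (yaw first if turning)
 delta cm [ 0.43 -0.07  6.28] turn 0.000 (yaw first if turning)
```

Emit:
servo_tool(deltas=[[[-1.3,0,0],0,5],[[-1.3,0,0],0,5],[[-1.3,0,0],0,5],[[-1.3,0,0],0,5],[[-1.3,0,0],0,5],[[-1.3,0,0],0,5],[[-1.3,0,0],0,5],[[-1.3,0,0],0,5],[[-1.3,0,0],0,5],[[-1.3,0,0],0,5],[[-1.3,0,0],0,5],[[0,0,0],0,5]])

```text
clock: 22.07
position: [0.4686, -0.0553, 0.2246]
ee_rot: [0.995, -0.098, -0.035, 0.001]
ft_force: [0.1, 0.9, -0.0]
grip_width: 0.588
```

Emit:
servo_tool(deltas=[[[4,0,0],0,5],[[4,0,0],0,5],[[4,0,0],0,5],[[4,0,0],0,5],[[0,0,0],0,5],[[0,0,0],0,5]])

```text
clock: 22.57
position: [0.6315, -0.0899, 0.2088]
ee_rot: [0.994, -0.101, -0.036, 0.004]
ft_force: [-0.1, 0.7, 0.3]
grip_width: 0.586
```

Run:
```python
from h import *
tool((.626,-.0995,.18,-.2),(.626,-.0995,.117,-.2))
```

```text
t22.57 p [ 0.6315 -0.0899  0.2088] yaw -0.202 tilt 0.073 grip 5.00cm F [-0.1  0.7  0.3]
 delta cm [-0.14  1.01  2.91] turn -0.002 (yaw first if turning)
 delta cm [ 0.45 -0.1   6.28] turn -0.002 (yaw first if turning)
```

Emit:
servo_tool(deltas=[[[0,0,-2.5],0,5],[[0,0,-2.5],0,5],[[0,0,-2.5],0,5],[[0,0,-2.5],0,5],[[0,0,0],0,5]])

```text
clock: 22.98
position: [0.6375, -0.0898, 0.3086]
ee_rot: [0.994, -0.101, -0.04, 0.004]
ft_force: [0.8, -0.1, 1.1]
grip_width: 0.586
```

```bash
python3 -c "
from h import *
tool();print(telemetry.get_obs()['joint_pos'].round(3),telemetry.get_obs()['ee_rot'].round(4))"
```

```text
t22.98 p [ 0.6375 -0.0898  0.3086] yaw -0.202 tilt 0.079 grip 5.01cm F [ 0.8 -0.1  1.1]
[ 0.457  0.475 -0.599  1.17   0.254  1.649 -0.291] [ 0.9941 -0.1007 -0.0395  0.0041]
```

Emit:
servo_tool(deltas=[[[0,0.5,1],0,5],[[0,0.5,1.2],0,5],[[0,0,1.2],0,5],[[0,0,1.2],0,5],[[0,0,1.2],0,5],[[0,0,1.2],0,5],[[0,0,1.2],0,5],[[0,0,1.2],0,5],[[0,0,1],0,5],[[0,0,0],0,5]])

```text
clock: 23.82
position: [0.6198, -0.1037, 0.1923]
ee_rot: [0.994, -0.102, -0.04, 0.006]
ft_force: [-1.3, 0.4, -1.1]
grip_width: 0.585
```

```bash
python3 -c "
from h import *
tool((.626,-.0995,.117,-.2));print(telemetry.get_obs()['joint_pos'].round(3),telemetry.get_obs()['ee_rot'].round(4))"
```

```text
t23.82 p [ 0.6198 -0.1037  0.1923] yaw -0.204 tilt 0.082 grip 4.99cm F [-1.3  0.4 -1.1]
 delta cm [ 1.12 -0.69  7.45] turn -0.004 (yaw first if turning)
[ 0.51   0.487 -0.59   1.4    0.268  1.417 -0.292] [ 0.994  -0.1016 -0.0403  0.0065]
```

Emit:
servo_tool(deltas=[[[0.5,-0.3,0],0,5],[[0.5,-0.3,0],0,5],[[0,0,0],0.12,5],[[0,0,0],0.12,5],[[0,0,0],0.12,5],[[0,0,0],0.12,5],[[0,0,0],0.12,5],[[0,0,0],0.12,5],[[0,0,0],0.12,5],[[0,0,0],0.12,5],[[0,0,0],0,5]])

```text
clock: 24.73
position: [0.6381, -0.0967, 0.1958]
ee_rot: [0.824, -0.566, -0.029, 0.022]
ft_force: [-0.8, 0.7, -0.6]
grip_width: 0.585
```

```bash
python3 -c "
from h import *
tool((.626,-.0995,.117,-1.77));s=telemetry.get_obs();print(s['joint_pos'].round(3),s['ee_rot'].round(4),Ro.from_quat(s['ee_rot']).as_matrix()[:,2].round(3))"
```

```text
t24.73 p [ 0.6381 -0.0967  0.1958] yaw -1.204 tilt 0.072 grip 5.00cm F [-0.8  0.7 -0.6]
 delta cm [-0.    0.68  7.95] turn 0.566 (yaw first if turning)
[ 0.369  0.483 -0.417  1.36   0.195  1.411 -1.253] [ 0.8238 -0.5657 -0.0286  0.0223] [-0.072 -0.004 -0.997]
```

Emit:
servo_tool(deltas=[[[0,0,0],0.12,5],[[0,0,0],0.12,5],[[0,0,0],0.12,5],[[0,0,0],0.12,5],[[0,0,0],0,5],[[0,0,0],0,5]])

```text
clock: 25.23
position: [0.642, -0.0944, 0.1987]
ee_rot: [-0.669, 0.742, 0.02, -0.026]
ft_force: [-0.3, 0.2, -0.2]
grip_width: 0.587
```

```bash
python3 -c "
from h import *
tool((.626,-.0995,.117,-1.77));s=telemetry.get_obs();print(s['joint_pos'].round(3),s['ee_rot'].round(4),Ro.from_quat(s['ee_rot']).as_matrix()[:,2].round(3))"
```

```text
t25.23 p [ 0.642  -0.0944  0.1987] yaw -1.674 tilt 0.067 grip 5.01cm F [-0.3  0.2 -0.2]
 delta cm [0.58 0.99 8.26] turn 0.096 (yaw first if turning)
[ 0.31   0.474 -0.339  1.355  0.16   1.406 -1.704] [-0.6693  0.7422  0.0205 -0.0264] [-0.067 -0.005 -0.998]
```

Emit:
servo_tool(deltas=[[[0.3,0.5,0],0.05,5],[[0.3,0.4,0],0.04,5],[[0,0,0.8],0,5],[[0,0,1.2],0,5],[[0,0,1.2],0,5],[[0,0,1.2],0,5],[[0,0,0.8],0,5],[[0,0,0.4],0,5],[[0,0,0],0,5]])

```text
clock: 25.98
position: [0.6288, -0.0979, 0.136]
ee_rot: [-0.648, 0.761, 0.02, -0.027]
ft_force: [0.5, -0.1, 0.2]
grip_width: 0.588
```

```bash
python3 -c "
from h import *
tool((.626,-.0995,.118,-1.77));
im,d,c=snap('w5');print(proj(c,(.626,-.0995,.148)))"
```

```text
t25.98 p [ 0.6288 -0.0979  0.136 ] yaw -1.729 tilt 0.068 grip 5.02cm F [ 0.5 -0.1  0.2]
 delta cm [0.18 0.13 1.82] turn 0.041 (yaw first if turning)
t25.98 p [ 0.6288 -0.0979  0.136 ] yaw -1.729 tilt 0.068 grip 5.02cm F [ 0.5 -0.1  0.2]
[325.9838817  344.58555671]
```

View pics/w5.png

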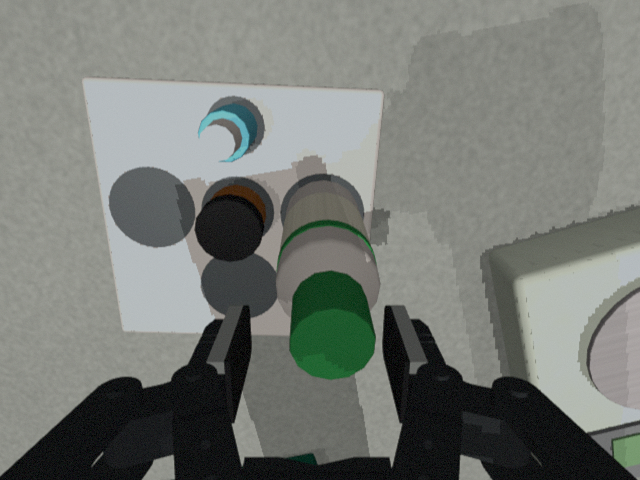

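Green cap disc at (332,340), about 2 mm right of the prediction. Correct, descend, grip and lift.

Emit:
servo_tool(deltas=[[[0.2,0.1,0.4],0,5],[[0.2,0,0.6],0,5],[[0,0,0.6],0,5],[[0,0,0.3],0,5],[[0,0,0],0,5],[[0,0,0],0,5]])

```text
clock: 26.53
position: [0.6267, -0.1025, 0.117]
ee_rot: [-0.649, 0.76, 0.019, -0.026]
ft_force: [-0.8, -0.1, 0.2]
grip_width: 0.586
```

```bash
python3 -c "
from h import *
tool((.627,-.102,.117,-1.77))"
```

```text
t26.53 p [ 0.6267 -0.1025  0.117 ] yaw -1.729 tilt 0.065 grip 5.01cm F [-0.8 -0.1  0.2]
 delta cm [-0.05 -0.02  0.  ] turn 0.041 (yaw first if turning)
```

Emit:
servo_tool(deltas=[[[0,0,0],0,4],[[0,0,0],0,3],[[0,0,0],0,2.6],[[0,0,0],0,2.6],[[0,0,0],0,2.6],[[0,0,0],0,2.6],[[0,0,0],0,2.6]])

```text
clock: 27.12
position: [0.627, -0.1022, 0.1176]
ee_rot: [-0.649, 0.76, 0.019, -0.026]
ft_force: [-0.1, 0.4, -0.5]
grip_width: 0.361
```

Emit:
servo_tool(deltas=[[[0,0,-0.5],0,2.6],[[0,0,-1],0,2.6],[[0,0,-2],0,2.6],[[0,0,-3],0,2.6],[[0,0,-3],0,2.6],[[0,0,-3],0,2.6],[[0,0,-3],0,2.6],[[0,0,-2],0,2.6],[[0,0,-1],0,2.6],[[0,0,0],0,2.6]])

```text
clock: 27.95
position: [0.638, -0.1009, 0.3174]
ee_rot: [-0.649, 0.76, 0.019, -0.025]
ft_force: [0.4, -0.2, -0.6]
grip_width: 0.364
```

Emit:
servo_tool(deltas=[[[0,0,0],-0.1,2.6],[[0,0,0],-0.1,2.6],[[0,0,0],-0.1,2.6],[[0,0,0],-0.1,2.6],[[0,0,0],-0.1,2.6],[[0,0,0],-0.1,2.6],[[0,0,0],-0.1,2.6],[[0,0,0],-0.1,2.6],[[0,0,0],0,2.6]])

```text
clock: 28.7
position: [0.6363, -0.1003, 0.3169]
ee_rot: [0.902, -0.43, -0.029, 0.016]
ft_force: [-0.2, -0.3, -1.1]
grip_width: 0.364
```

```bash
python3 -c "
from h import *
tool((.4473,.3172,.3,-.9),(.4473,.3172,.113,-.9));print(telemetry.get_obs()['joint_pos'].round(2))"
```

```text
t28.70 p [ 0.6363 -0.1003  0.3169] yaw -0.890 tilt 0.065 grip 3.11cm F [-0.2 -0.3 -1.1]
 delta cm [-44.24 -11.75   2.76] turn 0.010 (yaw first if turning)
 delta cm [ 0.71 -0.99 18.66] turn 0.010 (yaw first if turning)
[ 0.39  0.44 -0.46  1.17  0.19  1.63 -0.92]
```

Emit:
servo_tool(deltas=[[[-1,-0.3,0],0,2.6],[[-2,-0.5,0],0,2.6],[[-2,-0.55,0],0,2.6],[[-2,-0.55,0],0,2.6],[[-2,-0.55,0],0,2.6],[[-2,-0.55,0],0,2.6],[[-2,-0.55,0],0,2.6],[[-2,-0.55,0],0,2.6],[[-2,-0.55,0],0,2.6],[[-2,-0.55,0],0,2.6],[[-2,-0.55,0],0,2.6],[[-2,-0.55,0],0,2.6]])

```text
clock: 29.7
position: [0.5352, 0.1319, 0.3188]
ee_rot: [0.891, -0.452, -0.03, 0.018]
ft_force: [0.0, -0.4, -1.7]
grip_width: 0.359
```

```bash
python3 -c "
from h import *
tool((.4473,.3172,.3,-.9))"
```

```text
t29.70 p [0.5352 0.1319 0.3188] yaw -0.940 tilt 0.071 grip 3.07cm F [ 0.  -0.4 -1.7]
 delta cm [-20.06  -3.98   2.41] turn -0.040 (yaw first if turning)
```

Emit:
servo_tool(deltas=[[[-2,-0.55,0],0,2.6],[[-2,-0.55,0],0,2.6],[[-2,-0.55,0],0,2.6],[[-2,-0.55,0],0,2.6],[[-2,-0.55,0],0,2.6],[[-2,-0.55,0],0,2.6],[[-2,-0.55,0],0,2.6],[[-2,-0.55,0],0,2.6],[[-2,-0.5,0],0,2.6],[[-1,-0.3,0],0,2.6],[[0,0,0],0,2.6]])

```text
clock: 30.62
position: [0.45, 0.336, 0.3225]
ee_rot: [0.884, -0.465, -0.03, 0.019]
ft_force: [-0.4, -0.1, -2.0]
grip_width: 0.361
```

```bash
python3 -c "
from h import *
tool((.4473,.3172,.18,-.9));print(telemetry.get_obs()['ee_rot'].round(3))"
```

```text
t30.62 p [0.45   0.336  0.3225] yaw -0.970 tilt 0.072 grip 3.08cm F [-0.4 -0.1 -2. ]
 delta cm [ 1.9   0.4  14.25] turn -0.070 (yaw first if turning)
[ 0.884 -0.465 -0.03   0.019]
```

Emit:
servo_tool(deltas=[[[0.5,0.1,0.8],0,2.6],[[0.5,0.1,1.5],0,2.6],[[0.5,0.1,1.8],0,2.6],[[0.3,0,1.8],0,2.6],[[0,0,1.8],0,2.6],[[0,0,1.8],0,2.6],[[0,0,1.8],0,2.6],[[0,0,1.8],0,2.6],[[0,0,1.5],0,2.6],[[0,0,1],0,2.6],[[0,0,0],0,2.6],[[0,0,0],0,2.6]])

```text
clock: 31.62
position: [0.4486, 0.3011, 0.1536]
ee_rot: [0.876, -0.48, -0.028, 0.023]
ft_force: [-0.5, 0.5, -0.9]
grip_width: 0.365
```

```bash
python3 -c "
from h import *
tool((.4473,.3172,.114,-.9))"
```

```text
t31.62 p [0.4486 0.3011 0.1536] yaw -1.004 tilt 0.072 grip 3.11cm F [-0.5  0.5 -0.9]
 delta cm [-1.33 -1.02  3.93] turn -0.104 (yaw first if turning)
```

Emit:
servo_tool(deltas=[[[-0.6,-0.5,0],0,2.6],[[-0.6,-0.5,0.4],0,2.6],[[0,0,0.8],0,2.6],[[0,0,0.8],0,2.6],[[0,0,0.6],0,2.6],[[0,0,0.4],0,2.6],[[0,0,0],0,2.6],[[0,0,0],0,2.6]])

```text
clock: 32.28
position: [0.45, 0.3187, 0.1226]
ee_rot: [0.876, -0.481, -0.027, 0.021]
ft_force: [0.3, 0.6, -0.9]
grip_width: 0.358
```

```bash
python3 -c "
from h import *
tool((.4473,.3172,.114,-.9))"
```

```text
t32.28 p [0.45   0.3187 0.1226] yaw -1.005 tilt 0.068 grip 3.06cm F [ 0.3  0.6 -0.9]
 delta cm [0.01 0.25 0.88] turn -0.105 (yaw first if turning)
```

Emit:
servo_tool(deltas=[[[0,0,0.3],0,2.6],[[0,0,0.3],0,2.6],[[0,0,0.2],0,2.6],[[0,0,0.1],0,2.6],[[0,0,0],0,2.6],[[0,0,0],0,2.6]])

```text
clock: 32.78
position: [0.4498, 0.3183, 0.1132]
ee_rot: [0.876, -0.481, -0.026, 0.021]
ft_force: [-0.6, 0.6, -1.8]
grip_width: 0.362
```

```bash
python3 -c "
from h import *
tool((.4473,.3172,.114,-.9))
im,d=eyes.camera('scene');cv2.imwrite('pics/s1.png',im[180:420,380:620].repeat(2,0).repeat(2,1))"
```

```text
t32.78 p [0.4498 0.3183 0.1132] yaw -1.006 tilt 0.067 grip 3.09cm F [-0.6  0.6 -1.8]
 delta cm [-0.04  0.27 -0.06] turn -0.106 (yaw first if turning)
```

View pics/s1.png

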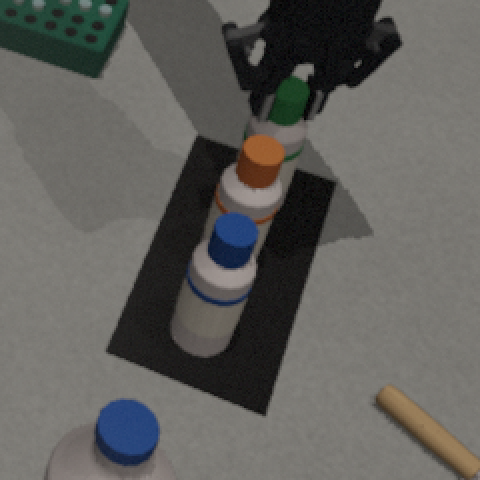

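Crop: all three bottles are upright on the mat, with green still in the fingers. Releasing, then going to the jar.

Emit:
servo_tool(deltas=[[[0,0,0.08],0,2.8],[[0,0,0],0,3.4],[[0,0,0],0,4],[[0,0,0],0,5],[[0,0,0],0,5.5],[[0,0,-0.5],0,5.5],[[0,0,-1.5],0,5.5],[[0,0,-2.5],0,5.5],[[0,0,-3],0,5.5],[[0,0,-3],0,5.5],[[0,0,-1],0,5.5],[[0,0,0],0,5.5]])

```text
clock: 33.83
position: [0.4571, 0.3196, 0.2342]
ee_rot: [0.876, -0.481, -0.027, 0.021]
ft_force: [-0.4, -0.9, -0.9]
grip_width: 0.646
```

Emit:
servo_tool(deltas=[[[1,0.1,0],0,5.5],[[2,0.2,0],0,5.5],[[2,0.2,0],0,5.5],[[2,0.2,0],0,5.5],[[2,0.2,0],0,5.5],[[2,0.2,0],0,5.5],[[2,0.2,0],0,5.5],[[2,0.2,0],0,5.5],[[2,0.2,0],0,5.5],[[2,0.2,0],0,5.5],[[2,0.2,0],0,5.5]])

```text
clock: 34.75
position: [0.5509, 0.1176, 0.2157]
ee_rot: [0.877, -0.478, -0.032, 0.027]
ft_force: [0.0, -0.1, -0.2]
grip_width: 0.64
```

Emit:
servo_tool(deltas=[[[2,0.2,0],0,5.5],[[2,0.2,0],0,5.5],[[2,0.2,0],0,5.5],[[2,0.2,0],0,5.5],[[2,0.2,0],0,5.5],[[2,0.2,0],0,5.5],[[2,0.2,0],0,5.5],[[1,0.2,0],0,5.5],[[0,0,0],0,5.5]])

```text
clock: 35.5
position: [0.6155, -0.0394, 0.1956]
ee_rot: [0.875, -0.482, -0.04, 0.035]
ft_force: [-0.0, -0.0, -0.8]
grip_width: 0.648
```

```bash
python3 -c "
from h import *
tool((.635,-.045,.15,-1.77))
im,d=eyes.camera('top');cv2.imwrite('pics/top3.png',im)
c=eyes.calibration('top');H,S,V=cv2.split(cv2.cvtColor(im,cv2.COLOR_BGR2HSV))
for n,(a,b),g in(('blue',(100,125),(147,211)),('orange',(5,20),(150,256)),('green',(45,80),(155,300))):
    p,s,_=blob((H>=a)&(H<=b)&(S>130)&(V>50),g);print(n,p,s,ray(c,p,.143))
"
```

```text
t35.50 p [ 0.6155 -0.0394  0.1956] yaw -1.009 tilt 0.106 grip 5.53cm F [-0.  -0.  -0.8]
 delta cm [ 1.68 -1.8   4.35] turn 0.761 (yaw first if turning)
blue [146.85080645 211.15322581] [138 203  19  17 248] [0.60632703 0.32993895]
orange [149.73161765 256.0625    ] [140 247  21  18 272] [0.52244393 0.32046089]
green [147.87124464 296.78969957] [139 290  19  16 233] [0.44686029 0.32025237]
```

Emit:
servo_tool(deltas=[[[0,0,0],0.12,6],[[0,0,0],0.12,6],[[0,0,0],0.12,6],[[0,0,0],0.12,6],[[0,0,0],0.12,6],[[0,0,0],0.12,6],[[0,0,0],0,6]])

```text
clock: 36.13
position: [0.6102, -0.0281, 0.1926]
ee_rot: [-0.64, 0.766, 0.029, -0.048]
ft_force: [0.7, -0.6, 0.3]
grip_width: 0.699
```

```bash
cat > t.py <<'E'
from h import *
import sys
a=[float(v) for v in sys.argv[1:]]
tool(*([tuple(a)] if a else []));s=telemetry.get_obs();print("q",s['joint_pos'].round(3),"zaxis",Ro.from_quat(s['ee_rot']).as_matrix()[:2,2].round(4))
E
python3 t.py .635 -.045 .15 -1.77
```

```text
t36.13 p [ 0.6102 -0.0281  0.1926] yaw -1.747 tilt 0.111 grip 5.97cm F [ 0.7 -0.6  0.3]
 delta cm [ 1.08 -3.17  3.99] turn 0.023 (yaw first if turning)
q [ 0.231  0.431 -0.359  1.433  0.155  1.416 -1.888] zaxis [-0.11   -0.0171]
```

Emit:
servo_tool(deltas=[[[0,0,0],0.05,6],[[0,0,0],0.05,6],[[0,0,0],0.05,6],[[0,0,0],0.05,6],[[0,0,0],0.05,6],[[0,0,0],0,6]])

```text
clock: 36.63
position: [0.6071, -0.0197, 0.1917]
ee_rot: [-0.55, 0.833, 0.025, -0.051]
ft_force: [0.1, 0.5, 0.5]
grip_width: 0.702
```

```bash
python3 t.py .635 -.045 .15 -1.77
```

```text
t36.63 p [ 0.6071 -0.0197  0.1917] yaw -1.972 tilt 0.113 grip 6.00cm F [0.1 0.5 0.5]
 delta cm [ 1.   -3.95  3.87] turn -0.202 (yaw first if turning)
q [ 0.197  0.422 -0.328  1.444  0.137  1.412 -2.116] zaxis [-0.1122 -0.0152]
```

Emit:
servo_tool(deltas=[[[0,0,0],-0.05,6],[[0,0,0],-0.05,6],[[0,0,0],-0.05,6],[[0,0,0],-0.05,6],[[0,0,0],-0.05,6],[[0,0,0],0,6]])

```text
clock: 37.13
position: [0.6049, -0.0139, 0.191]
ee_rot: [-0.668, 0.742, 0.033, -0.047]
ft_force: [0.4, 0.1, 0.3]
grip_width: 0.706
```

```bash
python3 t.py .635 -.045 .15 -1.77
```

```text
t37.13 p [ 0.6049 -0.0139  0.191 ] yaw -1.674 tilt 0.115 grip 6.03cm F [0.4 0.1 0.3]
 delta cm [ 2.68 -3.76  3.78] turn 0.096 (yaw first if turning)
q [ 0.227  0.425 -0.379  1.448  0.154  1.414 -1.839] zaxis [-0.1137 -0.0141]
```

Emit:
servo_tool(deltas=[[[0,0,0],0,6],[[0,0,0],0,6],[[0,0,0],0,6],[[0,0,0],0,6]])

```text
clock: 37.47
position: [0.6043, -0.0125, 0.1909]
ee_rot: [-0.67, 0.74, 0.033, -0.047]
ft_force: [0.4, 0.4, -0.0]
grip_width: 0.705
```

```bash
python3 t.py .635 -.045 .15 -1.77
```

```text
t37.47 p [ 0.6043 -0.0125  0.1909] yaw -1.670 tilt 0.115 grip 6.02cm F [ 0.4  0.4 -0. ]
 delta cm [ 2.83 -3.82  3.75] turn 0.100 (yaw first if turning)
q [ 0.226  0.424 -0.38   1.449  0.154  1.414 -1.836] zaxis [-0.1141 -0.0137]
```

Emit:
servo_tool(deltas=[[[0,0,0],0,6],[[0,0,0],0,6],[[0,0,0],0,6],[[0,0,0],0,6]])

```text
clock: 37.8
position: [0.6043, -0.0123, 0.1909]
ee_rot: [-0.669, 0.741, 0.033, -0.047]
ft_force: [0.0, 1.2, -0.3]
grip_width: 0.703
```

```bash
python3 t.py .635 -.045 .15 -1.77
```

```text
t37.80 p [ 0.6043 -0.0123  0.1909] yaw -1.670 tilt 0.115 grip 6.01cm F [ 0.   1.2 -0.3]
 delta cm [ 2.84 -3.83  3.76] turn 0.100 (yaw first if turning)
q [ 0.225  0.424 -0.38   1.449  0.154  1.414 -1.837] zaxis [-0.1141 -0.0138]
```

Emit:
servo_tool(deltas=[[[0,0,-4],0,6],[[0,0,-4],0,6],[[0,0,0],0,6],[[0,0,0],0,6]])

```text
clock: 38.13
position: [0.6121, -0.0116, 0.2714]
ee_rot: [-0.669, 0.741, 0.035, -0.049]
ft_force: [0.9, 0.3, -0.6]
grip_width: 0.701
```

```bash
python3 t.py .635 -.045 .15 -1.77
```

```text
t38.13 p [ 0.6121 -0.0116  0.2714] yaw -1.670 tilt 0.120 grip 5.99cm F [ 0.9  0.3 -0.6]
 delta cm [ 2.78 -4.02 11.82] turn 0.100 (yaw first if turning)
q [ 0.213  0.406 -0.38   1.304  0.143  1.579 -1.827] zaxis [-0.1193 -0.0139]
```

Emit:
servo_tool(deltas=[[[0,0,4],0,6],[[0,0,4],0,6],[[0,0,0],0,6],[[0,0,0],0,6]])

```text
clock: 38.47
position: [0.6039, -0.0125, 0.1924]
ee_rot: [-0.669, 0.741, 0.033, -0.047]
ft_force: [0.1, 0.3, 1.5]
grip_width: 0.702
```

```bash
python3 t.py .635 -.045 .15 -1.77
```

```text
t38.47 p [ 0.6039 -0.0125  0.1924] yaw -1.671 tilt 0.114 grip 5.99cm F [0.1 0.3 1.5]
 delta cm [ 2.81 -3.87  3.9 ] turn 0.099 (yaw first if turning)
q [ 0.226  0.422 -0.38   1.449  0.153  1.415 -1.837] zaxis [-0.1133 -0.0137]
```

Emit:
servo_tool(deltas=[[[0,0,-1],0,6],[[0,0,-1],0,6],[[0,0,-1],0,6],[[0,0,-1],0,6],[[0,0,-1],0,6],[[0,0,-1],0,6],[[0,0,-1],0,6],[[0,0,-1],0,6],[[0,0,-1],0,6],[[0,0,-1],0,6],[[0,0,0],0,6],[[0,0,0],0,6]])

```text
clock: 39.47
position: [0.6194, -0.0103, 0.3135]
ee_rot: [-0.669, 0.741, 0.029, -0.042]
ft_force: [0.0, 0.3, -0.5]
grip_width: 0.703
```

```bash
python3 t.py
```

```text
t39.47 p [ 0.6194 -0.0103  0.3135] yaw -1.671 tilt 0.102 grip 6.00cm F [ 0.   0.3 -0.5]
q [ 0.204  0.399 -0.38   1.225  0.142  1.646 -1.824] zaxis [-0.1009 -0.013 ]
```

Emit:
servo_tool(deltas=[[[0,0,4.1],0,6],[[0,0,4.1],0,6],[[0,0,0],0,6],[[0,0,0],0,6]])

```text
clock: 39.8
position: [0.6112, -0.0113, 0.2305]
ee_rot: [-0.67, 0.741, 0.029, -0.041]
ft_force: [0.1, -0.7, 1.7]
grip_width: 0.701
```

```bash
python3 t.py
```

```text
t39.80 p [ 0.6112 -0.0113  0.2305] yaw -1.671 tilt 0.100 grip 5.98cm F [ 0.1 -0.7  1.7]
q [ 0.223  0.405 -0.382  1.39   0.147  1.476 -1.832] zaxis [-0.0992 -0.0128]
```

Emit:
servo_tool(deltas=[[[0,-4.1,0],0,6],[[0,-4.1,0],0,6],[[0,0,0],0,6],[[0,0,0],0,6]])

```text
clock: 40.13
position: [0.6909, -0.0198, 0.22]
ee_rot: [-0.67, 0.74, 0.033, -0.047]
ft_force: [0.3, 0.4, 0.2]
grip_width: 0.698
```

```bash
python3 t.py
```

```text
t40.13 p [ 0.6909 -0.0198  0.22  ] yaw -1.669 tilt 0.114 grip 5.96cm F [0.3 0.4 0.2]
q [ 0.171  0.601 -0.354  1.13   0.196  1.556 -1.821] zaxis [-0.1128 -0.0143]
```

Emit:
servo_tool(deltas=[[[0,0.5,-1],0,6],[[0,0.5,-1],0,6],[[0,0.5,-1],0,6],[[0,0.5,-1],0,6],[[0,0.5,-1],0,6],[[0,0.5,-1],0,6],[[0,0.5,-1],0,6],[[0,0.5,-1],0,6],[[0,0.5,-1],0,6],[[0,0.5,-1],0,6],[[0,0,0],0,6],[[0,0,0],0,6]])

```text
clock: 41.13
position: [0.6469, -0.0117, 0.3491]
ee_rot: [-0.67, 0.741, 0.027, -0.041]
ft_force: [0.6, -0.5, -0.4]
grip_width: 0.7
```

```bash
python3 t.py
```

```text
t41.13 p [ 0.6469 -0.0117  0.3491] yaw -1.669 tilt 0.099 grip 5.98cm F [ 0.6 -0.5 -0.4]
q [ 0.173  0.462 -0.369  1.064  0.162  1.741 -1.819] zaxis [-0.0979 -0.0148]
```

Emit:
servo_tool(deltas=[[[0,0,4.1],0,6],[[0,0,4.1],0,6],[[0,0,4.1],0,6],[[0,0,0],0,6],[[0,0,0],0,6]])

```text
clock: 41.55
position: [0.6347, -0.0135, 0.2226]
ee_rot: [-0.67, 0.741, 0.027, -0.041]
ft_force: [0.3, 1.1, 2.3]
grip_width: 0.703
```

```bash
python3 t.py
```

```text
t41.55 p [ 0.6347 -0.0135  0.2226] yaw -1.669 tilt 0.098 grip 6.00cm F [0.3 1.1 2.3]
q [ 0.209  0.459 -0.375  1.332  0.164  1.479 -1.832] zaxis [-0.0966 -0.0142]
```

Emit:
servo_tool(deltas=[[[0,0,-1],0,6],[[0,0,-1],0,6],[[0,0,-1],0,6],[[0,0,-1],0,6],[[0,0,-1],0,6],[[0,0,-1],0,6],[[0,0,-1],0,6],[[0,0,-1],0,6],[[0,0,-1],0,6],[[0,0,-1],0,6],[[0,0,0],0,6],[[0,0,0],0,6]])

```text
clock: 42.55
position: [0.6531, -0.0098, 0.3637]
ee_rot: [-0.671, 0.741, 0.015, -0.024]
ft_force: [-0.1, 0.1, -0.5]
grip_width: 0.703
```

```bash
python3 t.py
```

```text
t42.55 p [ 0.6531 -0.0098  0.3637] yaw -1.671 tilt 0.057 grip 6.01cm F [-0.1  0.1 -0.5]
q [ 0.176  0.445 -0.373  1.056  0.16   1.723 -1.819] zaxis [-0.0561 -0.0101]
```

Emit:
servo_tool(deltas=[[[0,0,4.1],0,6],[[0,0,4.1],0,6],[[0,0,4.1],0,6],[[0,0,0],0,6],[[0,0,0],0,6]])

```text
clock: 42.97
position: [0.649, -0.01, 0.2455]
ee_rot: [-0.671, 0.741, 0.011, -0.019]
ft_force: [0.5, -0.0, 2.8]
grip_width: 0.704
```

```bash
python3 t.py
```

```text
t42.97 p [ 0.649  -0.01    0.2455] yaw -1.671 tilt 0.043 grip 6.01cm F [ 0.5 -0.   2.8]
q [ 0.209  0.439 -0.378  1.31   0.161  1.466 -1.831] zaxis [-0.0425 -0.009 ]
```

Emit:
servo_tool(deltas=[[[0,0,-1],0,6],[[0,0,-1],0,6],[[0,0,-1],0,6],[[0,0,-1],0,6],[[0,0,-1],0,6],[[0,0,-1],0,6],[[0,0,-1],0,6],[[0,0,-1],0,6],[[0,0,0],0,6],[[0,0,0],0,6]])

```text
clock: 43.8
position: [0.6578, -0.0078, 0.3569]
ee_rot: [-0.671, 0.742, 0.002, -0.007]
ft_force: [0.5, 0.0, -0.5]
grip_width: 0.703
```

```bash
python3 t.py .635 -.045 .2 -1.77
```

```text
t43.80 p [ 0.6578 -0.0078  0.3569] yaw -1.671 tilt 0.015 grip 6.00cm F [ 0.5  0.  -0.5]
 delta cm [ 3.8   1.7  15.74] turn 0.099 (yaw first if turning)
q [ 0.186  0.419 -0.378  1.104  0.156  1.658 -1.821] zaxis [-0.0135 -0.0067]
```

Emit:
servo_tool(deltas=[[[0,0,4.1],0,6],[[0,0,4.1],0,6],[[0,0,4.1],0,6],[[0,0,0],0,6],[[0,0,0],0,6]])

```text
clock: 44.22
position: [0.6585, -0.0079, 0.2368]
ee_rot: [-0.671, 0.742, -0.001, -0.003]
ft_force: [0.4, -0.1, 1.7]
grip_width: 0.701
```

```bash
python3 t.py .635 -.045 .1 -1.77;  python3 - <<'E'
from h import *
im,d,c=snap("w6")
H,S,V=cv2.split(cv2.cvtColor(im,cv2.COLOR_BGR2HSV))
print(proj(c,(.635,-.045,.044)))
E
```

```text
t44.22 p [ 0.6585 -0.0079  0.2368] yaw -1.671 tilt 0.006 grip 5.99cm F [ 0.4 -0.1  1.7]
 delta cm [ 3.85  1.94 13.7 ] turn 0.099 (yaw first if turning)
q [ 0.212  0.433 -0.38   1.335  0.164  1.406 -1.835] zaxis [-0.0025 -0.0059]
t44.22 p [ 0.6585 -0.0079  0.2368] yaw -1.671 tilt 0.006 grip 5.99cm F [ 0.4 -0.1  1.7]
[364.11648775 220.85157322]
```

View pics/w6.png

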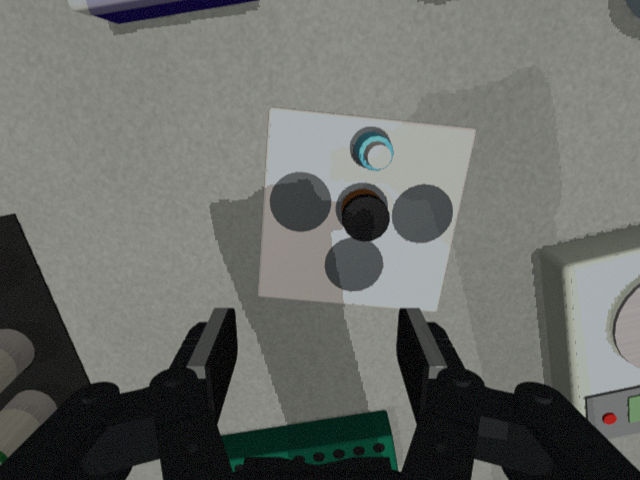

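Jar lid at (366,217), empty spots at blue (300,201), green (422,213), orange (354,264), dropper at (375,152). Computing positions.

Run:
```python
from h import *
import pickle
c=pickle.load(open("pics/w6.pkl","rb"));im=cv2.imread("pics/w6.png");V=im.max(2)
for n,g,z in(("blue",(300,201),.008),("green",(422,213),.008),("orange",(354,264),.008),("jar",(366,217),.044)):
    print(n,ray(c,g,z).round(4))
    if z<.01: continue
    p,s,_=blob((V<45)&(np.arange(480)[:,None]<250),(366,217));print(p,s,ray(c,p,z).round(4))
tool((.635,-.043,.1,-1.77))
```

```text
blue [0.6482 0.0082]
green [ 0.6256 -0.1015]
orange [ 0.5816 -0.036 ]
jar [ 0.6382 -0.0468]
[364.91490577 216.74585951] [ 342  193   47   48 1751] [ 0.6385 -0.0459]
t44.27 p [ 0.6583 -0.008   0.2363] yaw -1.671 tilt 0.007 grip 6.01cm F [ 0.4 -0.4 -1.1]
 delta cm [ 3.63  1.93 13.66] turn 0.099 (yaw first if turning)
```

Emit:
servo_tool(deltas=[[[0.6,0.3,0],0.04,6.5],[[0.8,0.3,0],0.03,6.5],[[0.8,0.3,0.5],0.03,6.5],[[0.8,0.3,1],0,6.5],[[0.6,0.3,1.5],0,6.5],[[0,0,1.5],0,6.5],[[0,0,1.5],0,6.5],[[0,0,1.5],0,6.5],[[0,0,1.5],0,6.5],[[0,0,1],0,6.5],[[0,0,0],0,6.5],[[0,0,0],0,6.5]])

```text
clock: 45.27
position: [0.6416, -0.0499, 0.146]
ee_rot: [-0.63, 0.777, -0.009, 0.004]
ft_force: [-0.5, 0.5, 0.4]
grip_width: 0.76
```

```bash
python3 t.py .637 -.046 .013 -1.77
```

```text
t45.27 p [ 0.6416 -0.0499  0.146 ] yaw -1.780 tilt 0.019 grip 6.49cm F [-0.5  0.5  0.4]
 delta cm [-0.35  0.78 13.29] turn -0.010 (yaw first if turning)
q [ 0.267  0.439 -0.347  1.518  0.166  1.196 -1.888] zaxis [ 0.0175 -0.0085]
```

Emit:
servo_tool(deltas=[[[-0.2,0.2,0.7],0,6.5],[[-0.1,0.2,1.2],0,6.5],[[0,0.1,1.5],0,6.5],[[0,0,1.5],0,6.5],[[0,0,1.5],0,6.5],[[0,0,1.5],0,6.5],[[0,0,0.8],0,6.5],[[0,0,0],0,6.5],[[0,0,0],0,6.5]])

```text
clock: 46.02
position: [0.6406, -0.045, 0.0565]
ee_rot: [-0.63, 0.776, -0.011, 0.007]
ft_force: [0.3, 0.4, 0.4]
grip_width: 0.765
```

```bash
python3 t.py .637 -.046 .013 -1.77
```

```text
t46.02 p [ 0.6406 -0.045   0.0565] yaw -1.778 tilt 0.027 grip 6.53cm F [0.3 0.4 0.4]
 delta cm [0.16 0.45 4.34] turn -0.008 (yaw first if turning)
q [ 0.252  0.519 -0.335  1.606  0.203  1.025 -1.922] zaxis [ 0.0253 -0.0083]
```

Emit:
servo_tool(deltas=[[[0.1,0.2,0.6],0,6.5],[[0.1,0.2,1.0],0,6.5],[[0,0.1,1.0],0,6.5],[[0,0,0.8],0,6.5],[[0,0,0.5],0,6.5],[[0,0,0.2],0,6.5],[[0,0,0],0,6.5],[[0,0,0],0,6.5]])

```text
clock: 46.68
position: [0.6372, -0.0463, 0.0132]
ee_rot: [-0.63, 0.776, -0.012, 0.008]
ft_force: [-0.4, -0.4, -0.6]
grip_width: 0.759
```

```bash
python3 t.py .637 -.046 .013 -1.77
```

```text
t46.68 p [ 0.6372 -0.0463  0.0132] yaw -1.778 tilt 0.030 grip 6.48cm F [-0.4 -0.4 -0.6]
 delta cm [-0.02  0.03  0.02] turn -0.008 (yaw first if turning)
q [ 0.247  0.564 -0.325  1.643  0.224  0.943 -1.936] zaxis [ 0.0287 -0.0085]
```

Emit:
servo_tool(deltas=[[[0,0,0],0,5],[[0,0,0],0,4],[[0,0,0],0,3.4],[[0,0,0],0,3.4],[[0,0,0],0,3.4],[[0,0,0],0,3.4],[[0,0,0],0,3.4]], force=35)

```text
clock: 47.27
position: [0.6382, -0.0463, 0.0147]
ee_rot: [-0.63, 0.776, -0.013, 0.009]
ft_force: [0.0, 0.4, -0.0]
grip_width: 0.456
```

Emit:
servo_tool(deltas=[[[0,0,-0.5],0,3.4],[[0,0,-1],0,3.4],[[0,0,-2],0,3.4],[[0,0,-3],0,3.4],[[0,0,-3],0,3.4],[[0,0,-3],0,3.4],[[0,0,-3],0,3.4],[[0,0,-2],0,3.4],[[0,0,-1],0,3.4],[[0,0,0],0,3.4],[[0,0,0],0,3.4]])

```text
clock: 48.18
position: [0.6307, -0.0439, 0.2144]
ee_rot: [-0.631, 0.776, -0.013, 0.01]
ft_force: [-0.4, 0.2, -1.0]
grip_width: 0.449
```

```bash
python3 t.py .5245 -.3027 .2 -1.77
```

```text
t48.18 p [ 0.6307 -0.0439  0.2144] yaw -1.777 tilt 0.033 grip 3.84cm F [-0.4  0.2 -1. ]
 delta cm [27.5   5.15  1.31] turn -0.007 (yaw first if turning)
q [ 0.274  0.357 -0.361  1.481  0.139  1.296 -1.876] zaxis [ 0.0317 -0.0082]
```

Emit:
servo_tool(deltas=[[[1,0.2,0],0,3.4],[[2,0.4,0],0,3.4],[[2,0.4,0],0,3.4],[[2,0.4,0],0,3.4],[[2,0.4,0],0,3.4],[[2,0.4,0],0,3.4],[[2,0.4,0],0,3.4],[[2,0.4,0],0,3.4],[[2,0.4,0],0,3.4],[[2,0.4,0],0,3.4],[[2,0.4,0],0,3.4],[[1.5,0.2,0],0,3.4]])

```text
clock: 49.18
position: [0.5249, -0.2662, 0.1906]
ee_rot: [-0.632, 0.775, 0.001, 0.001]
ft_force: [-0.1, 0.0, -0.2]
grip_width: 0.455
```

Emit:
servo_tool(deltas=[[[0.7,0,0],0,3.4],[[0,0,0],0,3.4],[[0,0,0],0,3.4],[[0,0,0],0,3.4]])

```text
clock: 49.52
position: [0.5182, -0.2774, 0.1851]
ee_rot: [-0.629, 0.777, 0.004, -0.002]
ft_force: [1.0, 0.7, -0.7]
grip_width: 0.456
```

```bash
python3 t.py .5245 -.3027 .2 -1.77
python3 - <<'E'
from h import *
im,d,c=snap("w7")
print(proj(c,(.5245,-.3027,.062)))
E
```

```text
t49.52 p [ 0.5182 -0.2774  0.1851] yaw -1.780 tilt 0.010 grip 3.89cm F [ 1.   0.7 -0.7]
 delta cm [ 2.34 -1.13 -1.51] turn -0.010 (yaw first if turning)
q [ 0.61   0.298 -0.237  1.608  0.072  1.254 -1.42 ] zaxis [-0.0085  0.0043]
t49.52 p [ 0.5182 -0.2774  0.1851] yaw -1.780 tilt 0.010 grip 3.89cm F [ 1.   0.7 -0.7]
[355.05184096 205.19351198]
```

View pics/w7.png

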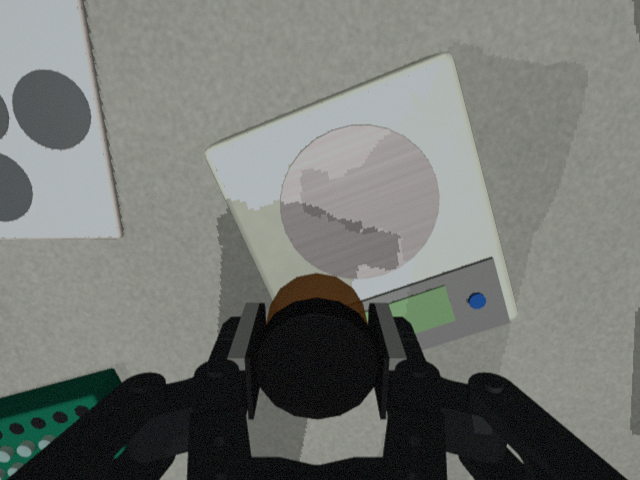

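Pan rim spans x 280–439 and y 124–278, so its centre is about (359.5,201), roughly 3 mm from the earlier estimate. The jar is upright in the fingers. Moving over and down.

Emit:
servo_tool(deltas=[[[0.5,-0.3,0],0,3.4],[[0.8,-0.4,0],0,3.4],[[0.8,-0.4,0],0,3.4],[[0.4,-0.2,0.5],0,3.4],[[0,0,1],0,3.4],[[0,0,1.2],0,3.4],[[0,0,1.2],0,3.4],[[0,0,1.2],0,3.4],[[0,0,1.2],0,3.4],[[0,0,0.5],0,3.4],[[0,0,0],0,3.4],[[0,0,0],0,3.4]])

```text
clock: 50.57
position: [0.5264, -0.3016, 0.1061]
ee_rot: [-0.632, 0.775, 0.007, -0.002]
ft_force: [-0.0, -0.6, -1.9]
grip_width: 0.454
```

```bash
python3 t.py .526 -.305 .0697 -1.77
```

```text
t50.57 p [ 0.5264 -0.3016  0.1061] yaw -1.774 tilt 0.014 grip 3.87cm F [-0.  -0.6 -1.9]
 delta cm [ 0.36 -0.07  3.64] turn -0.004 (yaw first if turning)
q [ 0.623  0.409 -0.221  1.635  0.094  1.123 -1.396] zaxis [-0.012   0.0082]
```

Emit:
servo_tool(deltas=[[[0.2,0,0.5],0,3.4],[[0.15,0,0.9],0,3.4],[[0,0,0.9],0,3.4],[[0,0,0.6],0,3.4],[[0,0,0.3],0,3.4],[[0,0,0],0,3.4],[[0,0,0],0,3.4]])

```text
clock: 51.15
position: [0.5259, -0.3053, 0.0717]
ee_rot: [-0.632, 0.775, 0.006, -0.002]
ft_force: [1.0, -0.2, -1.4]
grip_width: 0.455
```

```bash
python3 t.py .526 -.305 .0697 -1.77
```

```text
t51.15 p [ 0.5259 -0.3053  0.0717] yaw -1.774 tilt 0.013 grip 3.88cm F [ 1.  -0.2 -1.4]
 delta cm [-0.03 -0.01  0.2 ] turn -0.004 (yaw first if turning)
q [ 0.625  0.447 -0.217  1.66   0.104  1.058 -1.397] zaxis [-0.0103  0.0074]
```

Lower 2 mm, release and rise.

Emit:
servo_tool(deltas=[[[0,0,0.15],0,3.4],[[0,0,0.1],0,3.4],[[0,0,0],0,3.4],[[0,0,0],0,3.4],[[0,0,0],0,4.2],[[0,0,0],0,5],[[0,0,0],0,6],[[0,0,0],0,6.5],[[0,0,0],0,6.5],[[0,0,0],0,6.5]])

```text
clock: 51.98
position: [0.5271, -0.3058, 0.0711]
ee_rot: [-0.632, 0.775, 0.004, -0.001]
ft_force: [-0.0, -0.5, -0.6]
grip_width: 0.759
```

Emit:
servo_tool(deltas=[[[0,0,-0.5],0,6.5],[[0,0,-1],0,6.5],[[0,0,-1.5],0,6.5],[[0,0,-2],0,6.5],[[0,0,-2],0,6.5],[[0,0,-2],0,6.5],[[0,0,-2],0,6.5],[[0,0,-2],0,6.5],[[0,0,-1],0,6.5],[[0,0,0],0,6],[[0,0,0],0,5.5]])

```text
clock: 52.9
position: [0.528, -0.3062, 0.2246]
ee_rot: [-0.632, 0.775, 0.003, -0.0]
ft_force: [0.8, 0.0, -0.3]
grip_width: 0.644
```

```bash
python3 t.py .448 .32 .24 -.9
python3 - <<'E'
from h import *
im,d,c=snap("w8"); cv2.imwrite("pics/w8.png",im)
V=im.max(2);p,s,_=blob((V<45)&(np.arange(480)[:,None]<290),(320,220),200);print(p,s,ray(c,p,.098))
E
```

```text
t52.90 p [ 0.528  -0.3062  0.2246] yaw -1.773 tilt 0.007 grip 5.50cm F [ 0.8  0.  -0.3]
 delta cm [-59.75  20.42  -1.21] turn -0.873 (yaw first if turning)
q [ 0.63   0.318 -0.224  1.497  0.069  1.34  -1.372] zaxis [-0.0046  0.0046]
t52.90 p [ 0.528  -0.3062  0.2246] yaw -1.773 tilt 0.007 grip 5.50cm F [ 0.8  0.  -0.3]
[316.48597082 222.40142162] [ 288  193   58   59 2673] [ 0.52741652 -0.30436557]
```

View pics/w8.png

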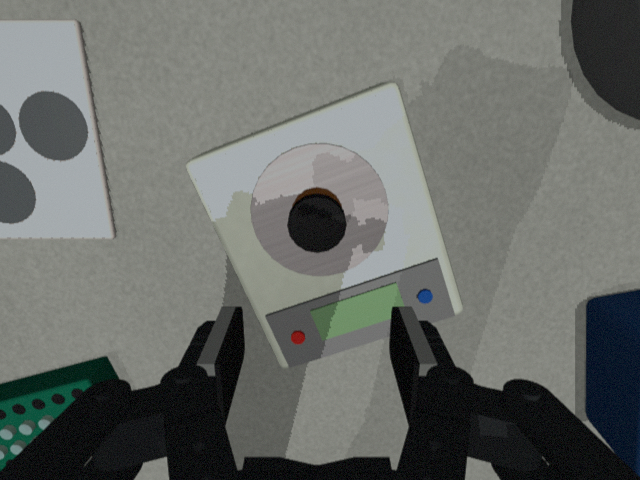

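Emit:
servo_tool(deltas=[[[0,0,0],-0.1,5],[[0,0,0],-0.1,5],[[0,0,0],-0.1,5],[[0,0,0],-0.1,5],[[0,0,0],-0.1,5],[[0,0,0],-0.1,5],[[0,0,0],-0.1,5],[[0,0,0],-0.1,5],[[0,0,0],0,5],[[0,0,0],0,5]])

```text
clock: 53.78
position: [0.5226, -0.3033, 0.2091]
ee_rot: [0.892, -0.451, -0.014, -0.002]
ft_force: [-0.2, 0.5, -0.0]
grip_width: 0.588
```

```bash
python3 - <<'E'
from h import *
import pickle
c=pickle.load(open("pics/w8.pkl","rb"));print("pan",ray(c,(320,209),.062))
E
python3 t.py .449 .3225 .25 -.97
```

```text
pan [ 0.5261039  -0.30661997]
t53.78 p [ 0.5226 -0.3033  0.2091] yaw -0.937 tilt 0.028 grip 5.02cm F [-0.2  0.5 -0. ]
 delta cm [-54.86 -31.13  -2.94] turn 0.033 (yaw first if turning)
q [ 0.718  0.341 -0.335  1.51   0.108  1.338 -0.564] zaxis [-0.0234  0.0156]
```

The jar is within about 2–3 mm of the pan centre. Now to the mat for green.

Emit:
servo_tool(deltas=[[[-1,-0.6,-0.3],0,5],[[-2,-1.15,-0.3],0,5],[[-2,-1.15,-0.3],0,5],[[-2,-1.15,-0.3],0,5],[[-2,-1.15,-0.2],0,5],[[-2,-1.15,-0.2],0,5],[[-2,-1.15,-0.2],0,5],[[-2,-1.15,-0.2],0,5],[[-2,-1.15,-0.2],0,5],[[-2,-1.15,-0.2],0,5],[[-2,-1.15,-0.2],0,5],[[-2,-1.15,-0.2],0,5]])

```text
clock: 54.78
position: [0.4922, -0.0233, 0.24]
ee_rot: [0.883, -0.47, -0.017, -0.0]
ft_force: [0.0, 0.5, 0.2]
grip_width: 0.582
```

```bash
python3 t.py .449 .3225 .25 -.97
```

```text
t54.78 p [ 0.4922 -0.0233  0.24  ] yaw -0.978 tilt 0.034 grip 4.97cm F [0.  0.5 0.2]
 delta cm [-31.11 -15.73  -0.29] turn -0.008 (yaw first if turning)
q [ 0.467  0.093 -0.527  1.74   0.029  1.35  -1.043] zaxis [-0.03    0.0169]
```

Emit:
servo_tool(deltas=[[[-2,-1.15,0],0,5],[[-2,-1.15,0],0,5],[[-2,-1.15,0],0,5],[[-2,-1.15,0],0,5],[[-2,-1.15,0],0,5],[[-2,-1.15,0],0,5],[[-2,-1.15,0],0,5],[[-2,-1.15,0],0,5],[[-2,-1.15,0],0,5],[[-2,-1.15,0],0,5],[[-2,-1.15,0],0,5],[[-2,-1.15,0],0,5]])

```text
clock: 55.78
position: [0.4646, 0.2753, 0.2458]
ee_rot: [0.876, -0.483, -0.015, 0.001]
ft_force: [0.1, -0.4, 0.1]
grip_width: 0.588
```

```bash
python3 t.py .449 .3225 .25 -.97
```

```text
t55.78 p [0.4646 0.2753 0.2458] yaw -1.008 tilt 0.031 grip 5.02cm F [ 0.1 -0.4  0.1]
 delta cm [-4.84 -1.19 -0.32] turn -0.038 (yaw first if turning)
q [ 0.061  0.229 -0.764  1.618  0.133  1.373 -1.726] zaxis [-0.028   0.0122]
```

Emit:
servo_tool(deltas=[[[-1.5,-0.4,0],0,5],[[-1,-0.2,0],0,5],[[0,0,0],0,5],[[0,0,0.5],0,5],[[0,0,1],0,5],[[0,0,1.2],0,5],[[0,0,1.2],0,5],[[0,0,1.2],0,5],[[0,0,0.8],0,5],[[0,0,0],0,5],[[0,0,0],0,5]])

```text
clock: 56.7
position: [0.4486, 0.303, 0.1786]
ee_rot: [0.873, -0.488, -0.016, 0.004]
ft_force: [0.5, 0.1, 0.7]
grip_width: 0.583
```

```bash
python3 t.py .449 .3225 .112 -.97
python3 - <<'E'
from h import *
im,d,c=snap("w9")
H,S,V=cv2.split(cv2.cvtColor(im,cv2.COLOR_BGR2HSV))
m=(H>=45)&(H<=80)&(S>130)&(V>60)
p,s,mm=blob(m,(320,300),300);print(p,s,proj(c,(.449,.3225,.143)))
# top disc = nearest depth
z=d[mm];q=mm&(d<np.percentile(z[z>0],5)+.006)&(d>0);p,s,_=blob(q);print(p,s,ray(c,p,.143),np.percentile(z,[5,50,95]))
E
```

```text
t56.70 p [0.4486 0.303  0.1786] yaw -1.020 tilt 0.033 grip 4.98cm F [0.5 0.1 0.7]
 delta cm [-1.48 -1.21  6.67] turn -0.050 (yaw first if turning)
q [-0.002  0.29  -0.77   1.703  0.182  1.249 -1.831] zaxis [-0.0315  0.0087]
t56.70 p [0.4486 0.303  0.1786] yaw -1.020 tilt 0.033 grip 4.98cm F [0.5 0.1 0.7]
[285.74334601 253.86169202] [ 251  214   68   79 4208] [286.01139828 259.21713812]
[284.9481336  251.52888016] [ 251  225   67   53 2545] [0.45201742 0.32480673] [0.18858855 0.19338267 0.2065155 ]
```

Emit:
servo_tool(deltas=[[[-0.7,-0.6,0],0,5],[[-0.7,-0.6,0],0,5],[[0,0,0],0,5],[[0,0,0.8],0,5],[[0,0,1.2],0,5],[[0,0,1.2],0,5],[[0,0,1],0,5],[[0,0,0.5],0,5],[[0,0,0],0,5],[[0,0,0],0,5]], force=40)

```text
clock: 57.58
position: [0.4505, 0.324, 0.1272]
ee_rot: [0.873, -0.488, -0.016, 0.003]
ft_force: [0.2, 0.5, 0.6]
grip_width: 0.583
```

```bash
python3 t.py .449 .3225 .112 -.97
```

```text
t57.58 p [0.4505 0.324  0.1272] yaw -1.020 tilt 0.032 grip 4.98cm F [0.2 0.5 0.6]
 delta cm [0.09 0.17 1.52] turn -0.050 (yaw first if turning)
q [-0.06   0.374 -0.756  1.727  0.245  1.163 -1.902] zaxis [-0.0308  0.0094]
```

Emit:
servo_tool(deltas=[[[0.1,0.1,0.6],0,5],[[0,0,0.6],0,5],[[0,0,0.3],0,5],[[0,0,0],0,5],[[0,0,0],0,4],[[0,0,0],0,3],[[0,0,0],0,2.6],[[0,0,0],0,2.6],[[0,0,0],0,2.6],[[0,0,0],0,2.6],[[0,0,0],0,2.6]])

```text
clock: 58.5
position: [0.4504, 0.3225, 0.1117]
ee_rot: [0.873, -0.488, -0.015, 0.003]
ft_force: [-0.0, 0.3, -1.7]
grip_width: 0.364
```

```bash
python3 t.py
```

```text
t58.50 p [0.4504 0.3225 0.1117] yaw -1.021 tilt 0.031 grip 3.11cm F [-0.   0.3 -1.7]
q [-0.063  0.388 -0.749  1.746  0.258  1.132 -1.91 ] zaxis [-0.0291  0.0099]
```

Emit:
servo_tool(deltas=[[[0,0,-0.5],0,2.6],[[0,0,-1],0,2.6],[[0,0,-2],0,2.6],[[0,0,-2.5],0,2.6],[[0,0,-2.5],0,2.6],[[0,0,-2.5],0,2.6],[[0,0,-2.5],0,2.6],[[0,0,-2.5],0,2.6],[[0,0,-1.5],0,2.6],[[0,0,-0.5],0,2.6],[[0,0,0],0,2.6],[[0,0,0],0,2.6]])

```text
clock: 59.5
position: [0.4537, 0.321, 0.3076]
ee_rot: [0.873, -0.487, -0.015, 0.002]
ft_force: [0.5, 0.9, -3.1]
grip_width: 0.362
```

```bash
python3 t.py .6265 -.102 .31 -.97
```

```text
t59.50 p [0.4537 0.321  0.3076] yaw -1.017 tilt 0.030 grip 3.09cm F [ 0.5  0.9 -3.1]
 delta cm [45.05  7.56 -1.22] turn -0.047 (yaw first if turning)
q [-0.021  0.244 -0.787  1.478  0.144  1.502 -1.823] zaxis [-0.0276  0.0118]
```

Emit:
servo_tool(deltas=[[[1,0.2,0],0,2.6],[[2,0.35,0],0,2.6],[[2,0.35,0],0,2.6],[[2,0.35,0],0,2.6],[[2,0.35,0],0,2.6],[[2,0.35,0],0,2.6],[[2,0.35,0],0,2.6],[[2,0.35,0],0,2.6],[[2,0.35,0],0,2.6],[[2,0.35,0],0,2.6],[[2,0.35,0],0,2.6],[[2,0.35,0],0,2.6]])

```text
clock: 60.5
position: [0.5376, 0.0879, 0.2868]
ee_rot: [0.875, -0.484, -0.023, 0.01]
ft_force: [0.5, 0.9, -1.4]
grip_width: 0.363
```

```bash
python3 t.py .6265 -.102 .31 -.97
```

```text
t60.50 p [0.5376 0.0879 0.2868] yaw -1.011 tilt 0.051 grip 3.10cm F [ 0.5  0.9 -1.4]
 delta cm [20.73  2.66 -2.87] turn -0.041 (yaw first if turning)
q [ 0.306  0.224 -0.635  1.52   0.111  1.488 -1.342] zaxis [-0.0504  0.0055]
```

Emit:
servo_tool(deltas=[[[2,0.35,0],0,2.6],[[2,0.35,0],0,2.6],[[2,0.35,0],0,2.6],[[2,0.35,0],0,2.6],[[2,0.35,0],0,2.6],[[2,0.35,0],0,2.6],[[2,0.35,0],0,2.6],[[1.5,0.3,0],0,2.6],[[1,0.2,0],0,2.6],[[0,0,0],0,2.6],[[0,0,0],0,2.6]])

```text
clock: 61.42
position: [0.5955, -0.091, 0.2665]
ee_rot: [0.872, -0.488, -0.034, 0.016]
ft_force: [0.2, 0.3, -1.6]
grip_width: 0.357
```

```bash
python3 t.py .6265 -.102 .16 -.97
```

```text
t61.42 p [ 0.5955 -0.091   0.2665] yaw -1.023 tilt 0.075 grip 3.05cm F [ 0.2  0.3 -1.6]
 delta cm [ 3.01 -2.71 10.38] turn -0.053 (yaw first if turning)
q [ 0.467  0.37  -0.52   1.378  0.174  1.515 -1.069] zaxis [-0.0745  0.0049]
```

Emit:
servo_tool(deltas=[[[0,0,0],0,2.6],[[0,0,-1],0,2.6],[[0,0,-1],0,2.6],[[0,0,-1],0,2.6],[[0,0,-1],0,2.6],[[0,0,-1],0,2.6],[[0,0,-1],0,2.6],[[0,0,-1],0,2.6],[[0,0,-1],0,2.6],[[0,0,-0.5],0,2.6],[[0,0,0],0,2.6],[[0,0,0],0,2.6]])

```text
clock: 62.42
position: [0.6025, -0.0847, 0.3654]
ee_rot: [0.874, -0.485, -0.031, 0.014]
ft_force: [0.2, 0.3, -1.9]
grip_width: 0.368
```

```bash
python3 t.py .6265 -.102 .16 -.97
```

```text
t62.42 p [ 0.6025 -0.0847  0.3654] yaw -1.014 tilt 0.068 grip 3.14cm F [ 0.2  0.3 -1.9]
 delta cm [ 3.56 -2.23 20.32] turn -0.044 (yaw first if turning)
q [ 0.434  0.365 -0.524  1.18   0.171  1.709 -1.063] zaxis [-0.0675  0.0055]
```

Emit:
servo_tool(deltas=[[[0,0,3],0,2.6],[[0,0,4],0,2.6],[[0,0,4],0,2.6],[[0,0,0],0,2.6],[[0,0,0],0,2.6],[[0,0,0],0,2.6]])

```text
clock: 62.92
position: [0.5946, -0.0839, 0.2535]
ee_rot: [0.874, -0.485, -0.031, 0.014]
ft_force: [0.1, 1.1, -1.8]
grip_width: 0.366
```

```bash
python3 t.py .6265 -.102 .16 -.97
```

```text
t62.92 p [ 0.5946 -0.0839  0.2535] yaw -1.014 tilt 0.067 grip 3.12cm F [ 0.1  1.1 -1.8]
 delta cm [ 3.6  -2.24  9.1 ] turn -0.044 (yaw first if turning)
q [ 0.465  0.366 -0.525  1.411  0.173  1.479 -1.072] zaxis [-0.0666  0.0057]
```

Emit:
servo_tool(deltas=[[[0,0,-1],0,2.6],[[0,0,-1],0,2.6],[[0,0,-1],0,2.6],[[0,0,-1],0,2.6],[[0,0,-1],0,2.6],[[0,0,-1],0,2.6],[[0,0,-1],0,2.6],[[0,0,-1],0,2.6],[[0,0,-1],0,2.6],[[0,0,-1],0,2.6],[[0,0,0],0,2.6],[[0,0,0],0,2.6]])

```text
clock: 63.92
position: [0.6066, -0.0833, 0.3852]
ee_rot: [0.874, -0.485, -0.017, 0.007]
ft_force: [0.7, -0.8, -2.3]
grip_width: 0.363
```

```bash
python3 t.py .6265 -.102 .16 -.97
```

```text
t63.92 p [ 0.6066 -0.0833  0.3852] yaw -1.013 tilt 0.037 grip 3.10cm F [ 0.7 -0.8 -2.3]
 delta cm [ 3.16 -1.36 22.42] turn -0.043 (yaw first if turning)
q [ 0.433  0.352 -0.527  1.154  0.169  1.716 -1.062] zaxis [-0.0372  0.0039]
```

Emit:
servo_tool(deltas=[[[0,0,3],0,2.6],[[0,0,4],0,2.6],[[0,0,4],0,2.6],[[0,0,0],0,2.6],[[0,0,0],0,2.6],[[0,0,0],0,2.6]])

```text
clock: 64.42
position: [0.6035, -0.0823, 0.2771]
ee_rot: [0.874, -0.485, -0.014, 0.006]
ft_force: [0.2, 0.2, -1.7]
grip_width: 0.361
```

```bash
python3 t.py .6265 -.102 .16 -.97
```

```text
t64.42 p [ 0.6035 -0.0823  0.2771] yaw -1.013 tilt 0.030 grip 3.09cm F [ 0.2  0.2 -1.7]
 delta cm [ 3.11 -1.19 11.63] turn -0.043 (yaw first if turning)
q [ 0.465  0.348 -0.529  1.383  0.169  1.487 -1.07 ] zaxis [-0.0302  0.0034]
```

Emit:
servo_tool(deltas=[[[0.6,-0.2,0.5],0,2.6],[[0.8,-0.3,1],0,2.6],[[0.8,-0.3,1.5],0,2.6],[[0.6,-0.2,1.5],0,2.6],[[0,0,1.5],0,2.6],[[0,0,1.5],0,2.6],[[0,0,1.5],0,2.6],[[0,0,1.2],0,2.6],[[0,0,0.5],0,2.6],[[0,0,0],0,2.6],[[0,0,0],0,2.6]])

```text
clock: 65.33
position: [0.6324, -0.1061, 0.1635]
ee_rot: [0.874, -0.486, -0.01, 0.004]
ft_force: [0.6, 0.0, -1.1]
grip_width: 0.362
```

```bash
python3 t.py .6265 -.102 .1175 -.97
```

```text
t65.33 p [ 0.6324 -0.1061  0.1635] yaw -1.016 tilt 0.022 grip 3.09cm F [ 0.6  0.  -1.1]
 delta cm [-0.6   0.21  4.61] turn -0.046 (yaw first if turning)
q [ 0.465  0.474 -0.501  1.458  0.227  1.29  -1.073] zaxis [-0.0218  0.0029]
```

Emit:
servo_tool(deltas=[[[-0.3,0.1,0.5],0,2.6],[[-0.2,0.1,0.8],0,2.6],[[0,0,0.9],0,2.6],[[0,0,0.7],0,2.6],[[0,0,0.4],0,2.6],[[0,0,0],0,2.6],[[0,0,0],0,2.6]])

```text
clock: 65.92
position: [0.6282, -0.1023, 0.1295]
ee_rot: [0.874, -0.486, -0.008, 0.003]
ft_force: [0.2, -0.1, -2.2]
grip_width: 0.368
```

```bash
python3 t.py .6265 -.102 .1175 -.97
```

```text
t65.92 p [ 0.6282 -0.1023  0.1295] yaw -1.016 tilt 0.018 grip 3.14cm F [ 0.2 -0.1 -2.2]
 delta cm [-0.1   0.11  1.2 ] turn -0.046 (yaw first if turning)
q [ 0.463  0.489 -0.498  1.512  0.239  1.22  -1.088] zaxis [-0.018   0.0022]
```

Emit:
servo_tool(deltas=[[[-0.05,0.1,0.4],0,2.6],[[0,0,0.4],0,2.6],[[0,0,0.25],0,2.6],[[0,0,0.1],0,2.6],[[0,0,0],0,2.6],[[0,0,0],0,2.6]])

```text
clock: 66.42
position: [0.6272, -0.1026, 0.1175]
ee_rot: [0.874, -0.486, -0.008, 0.003]
ft_force: [0.2, -0.4, -1.4]
grip_width: 0.362
```

```bash
python3 t.py .6265 -.102 .1175 -.97
```

```text
t66.42 p [ 0.6272 -0.1026  0.1175] yaw -1.016 tilt 0.017 grip 3.09cm F [ 0.2 -0.4 -1.4]
 delta cm [-0.09  0.03 -0.  ] turn -0.046 (yaw first if turning)
q [ 0.463  0.497 -0.496  1.527  0.244  1.197 -1.092] zaxis [-0.0168  0.002 ]
```

Emit:
servo_tool(deltas=[[[0,0,0.05],0,2.8],[[0,0,0],0,3.4],[[0,0,0],0,4],[[0,0,0],0,5],[[0,0,0],0,5],[[0,0,-0.5],0,5],[[0,0,-1.5],0,5],[[0,0,-2.5],0,5],[[0,0,-3],0,5],[[0,0,-3],0,5],[[0,0,-1],0,5],[[0,0,0],0,5]])

```text
clock: 67.42
position: [0.6289, -0.1025, 0.2394]
ee_rot: [0.874, -0.486, -0.008, 0.003]
ft_force: [0.4, 0.3, -0.0]
grip_width: 0.584
```

Emit:
servo_tool(deltas=[[[-1,-0.35,0],0,5],[[-2,-0.67,0],0,5],[[-2,-0.67,0],0,5],[[-2,-0.67,0],0,5],[[-2,-0.67,0],0,5],[[-2,-0.67,0],0,5],[[-2,-0.67,0],0,5],[[-2,-0.67,0],0,5],[[-2,-0.67,0],0,5],[[-2,-0.67,0],0,5],[[-2,-0.67,0],0,5]])

```text
clock: 68.33
position: [0.5685, 0.1232, 0.226]
ee_rot: [0.872, -0.488, -0.015, 0.008]
ft_force: [-0.1, 0.6, -0.2]
grip_width: 0.59
```

Emit:
servo_tool(deltas=[[[-2,-0.67,0],0,5],[[-2,-0.67,0],0,5],[[-2,-0.67,0],0,5],[[-2,-0.67,0],0,5],[[-2,-0.67,0],0,5],[[-2,-0.67,0],0,5],[[-1.5,-0.5,0],0,5],[[-0.7,-0.3,0],0,5],[[0,0,0],0,5],[[0,0,0],0,5]])

```text
clock: 69.17
position: [0.5185, 0.2857, 0.2127]
ee_rot: [0.876, -0.482, -0.022, 0.015]
ft_force: [0.8, 0.1, 0.0]
grip_width: 0.584
```

```bash
python3 t.py .5245 .324 .17 -.97
python3 - <<'E'
from h import *
im,d=eyes.camera('top');cv2.imwrite('pics/top4.png',im)
c=eyes.calibration('top');H,S,V=cv2.split(cv2.cvtColor(im,cv2.COLOR_BGR2HSV))
p,s,_=blob((H>=45)&(H<=80)&(S>130)&(V>50),(377,208));print("green",p,s,ray(c,p,.148),"start px 377.8 208.1")
im,d,c=snap("w10");H,S,V=cv2.split(cv2.cvtColor(im,cv2.COLOR_BGR2HSV))
p,s,_=blob((H>=5)&(H<=20)&(S>130)&(V>60),proj(c,(.5245,.324,.143)),150);print("orange",p,s,proj(c,(.5245,.324,.143)))
E
```

```text
t69.17 p [0.5185 0.2857 0.2127] yaw -1.007 tilt 0.054 grip 4.98cm F [0.8 0.1 0. ]
 delta cm [-2.81 -2.76  4.21] turn -0.037 (yaw first if turning)
q [-0.026  0.389 -0.695  1.504  0.219  1.382 -1.741] zaxis [-0.0535 -0.004 ]
green [378.62146893 208.02259887] [371 201  16  15 177] [ 0.62432892 -0.10334592] start px 377.8 208.1
t69.22 p [0.5185 0.2854 0.2127] yaw -1.007 tilt 0.054 grip 5.01cm F [-0.7  0.1 -1.4]
orange [268.18222091 202.09007679] [ 236  167   64   70 3386] [266.17239129 203.35355075]
```

Emit:
servo_tool(deltas=[[[-0.7,-0.65,0],0,5],[[-0.8,-0.75,0],0,5],[[-0.7,-0.7,0],0,5],[[-0.4,-0.4,0.5],0,5],[[0,0,1],0,5],[[0,0,1.2],0,5],[[0,0,1.2],0,5],[[0,0,1.2],0,5],[[0,0,0.8],0,5],[[0,0,0.4],0,5],[[0,0,0],0,5],[[0,0,0],0,5]])

```text
clock: 70.27
position: [0.5247, 0.3185, 0.1397]
ee_rot: [0.874, -0.486, -0.023, 0.017]
ft_force: [-0.0, 0.6, 0.5]
grip_width: 0.586
```

```bash
python3 t.py .5235 .3225 .112 -.97
```

```text
t70.27 p [0.5247 0.3185 0.1397] yaw -1.015 tilt 0.056 grip 5.00cm F [-0.   0.6  0.5]
 delta cm [-0.34 -0.25  2.77] turn -0.045 (yaw first if turning)
q [-0.098  0.496 -0.676  1.528  0.284  1.274 -1.826] zaxis [-0.0557 -0.0072]
```

Emit:
servo_tool(deltas=[[[-0.2,-0.1,0.6],0,5],[[-0.1,-0.1,0.8],0,5],[[0,0,0.7],0,5],[[0,0,0.4],0,5],[[0,0,0.1],0,5],[[0,0,0],0,5],[[0,0,0],0,4],[[0,0,0],0,3],[[0,0,0],0,2.6],[[0,0,0],0,2.6],[[0,0,0],0,2.6],[[0,0,0],0,2.6]])

```text
clock: 71.27
position: [0.5244, 0.3224, 0.1128]
ee_rot: [0.874, -0.486, -0.022, 0.015]
ft_force: [0.7, 0.2, -1.3]
grip_width: 0.359
```

Emit:
servo_tool(deltas=[[[0,0,0],0,2.6],[[0,0,-0.6],0,2.6],[[0,0,-1],0,2.6],[[0,0,-1.5],0,2.6],[[0,0,-2],0,2.6],[[0,0,-2],0,2.6],[[0,0,-2],0,2.6],[[0,0,-2],0,2.6],[[0,0,-2],0,2.6],[[0,0,-2],0,2.6],[[0,0,-1],0,2.6],[[0,0,0],0,2.6]])

```text
clock: 72.27
position: [0.5322, 0.3237, 0.2888]
ee_rot: [0.874, -0.485, -0.022, 0.014]
ft_force: [-0.5, 0.3, -2.5]
grip_width: 0.361
```

```bash
python3 t.py .5825 -.0345 .31 -.97
```

```text
t72.27 p [0.5322 0.3237 0.2888] yaw -1.014 tilt 0.052 grip 3.08cm F [-0.5  0.3 -2.5]
 delta cm [33.01 14.77 -2.23] turn -0.044 (yaw first if turning)
q [-0.109  0.423 -0.697  1.301  0.234  1.55  -1.79 ] zaxis [-0.0517 -0.004 ]
```

Emit:
servo_tool(deltas=[[[1,0.45,-0.15],0,2.6],[[2,0.9,-0.15],0,2.6],[[2,0.9,-0.15],0,2.6],[[2,0.9,-0.15],0,2.6],[[2,0.9,-0.15],0,2.6],[[2,0.9,-0.15],0,2.6],[[2,0.9,-0.15],0,2.6],[[2,0.9,-0.15],0,2.6],[[2,0.9,-0.15],0,2.6],[[2,0.9,-0.15],0,2.6],[[2,0.9,-0.15],0,2.6],[[2,0.9,-0.15],0,2.6]])

```text
clock: 73.27
position: [0.5618, 0.0572, 0.2935]
ee_rot: [0.875, -0.482, -0.029, 0.021]
ft_force: [0.7, -0.3, -1.4]
grip_width: 0.364
```

Emit:
servo_tool(deltas=[[[2,0.9,-0.15],0,2.6],[[2,0.9,-0.15],0,2.6],[[2,0.9,-0.15],0,2.6],[[1.3,0.6,0],0,2.6],[[0.6,0.3,0],0,2.6],[[0,0,0],0,2.6],[[0,0,0],0,2.6],[[0,0,0],0,2.6],[[0,0,0],0,2.6]])

```text
clock: 74.02
position: [0.5687, -0.044, 0.2893]
ee_rot: [0.872, -0.487, -0.034, 0.025]
ft_force: [0.7, -0.9, -1.7]
grip_width: 0.36
```

```bash
python3 t.py .5825 -.0345 .118 -.97
```

```text
t74.02 p [ 0.5687 -0.044   0.2893] yaw -1.020 tilt 0.084 grip 3.08cm F [ 0.7 -0.9 -1.7]
 delta cm [ 0.53 -2.98 16.94] turn -0.050 (yaw first if turning)
q [ 0.422  0.298 -0.542  1.422  0.153  1.548 -1.135] zaxis [-0.0839 -0.0095]
```

Emit:
servo_tool(deltas=[[[0,0,-1],0,2.6],[[0,0,-1],0,2.6],[[0,0,-1],0,2.6],[[0,0,-1],0,2.6],[[0,0,-1],0,2.6],[[0,0,-1],0,2.6],[[0,0,-1],0,2.6],[[0,0,-1],0,2.6],[[0,0,0],0,2.6],[[0,0,0],0,2.6]])

```text
clock: 74.85
position: [0.5767, -0.038, 0.3818]
ee_rot: [0.874, -0.484, -0.032, 0.023]
ft_force: [0.0, 0.3, -2.7]
grip_width: 0.363
```

Emit:
servo_tool(deltas=[[[0,0,3],0,2.6],[[0,0,4],0,2.6],[[0,0,4],0,2.6],[[0,0,0],0,2.6],[[0,0,0],0,2.6],[[0,0,0],0,2.6]])

```text
clock: 75.35
position: [0.5683, -0.0385, 0.2713]
ee_rot: [0.874, -0.484, -0.03, 0.022]
ft_force: [0.2, 0.6, -0.7]
grip_width: 0.364
```

Emit:
servo_tool(deltas=[[[0,0,-1],0,2.6],[[0,0,-1],0,2.6],[[0,0,-1],0,2.6],[[0,0,-1],0,2.6],[[0,0,-1],0,2.6],[[0,0,-1],0,2.6],[[0,0,-1],0,2.6],[[0,0,-1],0,2.6],[[0,0,-1],0,2.6],[[0,0,0],0,2.6],[[0,0,0],0,2.6]])

```text
clock: 76.27
position: [0.5812, -0.0359, 0.3935]
ee_rot: [0.875, -0.484, -0.016, 0.014]
ft_force: [-0.3, -0.2, -1.8]
grip_width: 0.362
```

Emit:
servo_tool(deltas=[[[0,0,3],0,2.6],[[0,0,4],0,2.6],[[0,0,4],0,2.6],[[0,0,0],0,2.6],[[0,0,0],0,2.6],[[0,0,0],0,2.6]])

```text
clock: 76.77
position: [0.5782, -0.0361, 0.2867]
ee_rot: [0.875, -0.484, -0.012, 0.012]
ft_force: [0.5, -0.2, -1.1]
grip_width: 0.363
```

```bash
python3 t.py .5825 -.0345 .118 -.97
```

```text
t76.77 p [ 0.5782 -0.0361  0.2867] yaw -1.011 tilt 0.034 grip 3.10cm F [ 0.5 -0.2 -1.1]
 delta cm [ 0.28 -0.99 16.84] turn -0.041 (yaw first if turning)
q [ 0.423  0.28  -0.549  1.447  0.15   1.489 -1.136] zaxis [-0.033  -0.0082]
```

Descend over the orange spot.

Emit:
servo_tool(deltas=[[[0.1,-0.3,0.7],0,2.6],[[0.1,-0.3,1.5],0,2.6],[[0,-0.2,1.7],0,2.6],[[0,0,1.7],0,2.6],[[0,0,1.7],0,2.6],[[0,0,1.7],0,2.6],[[0,0,1.7],0,2.6],[[0,0,1.5],0,2.6],[[0,0,1],0,2.6],[[0,0,0.5],0,2.6],[[0,0,0],0,2.6],[[0,0,0],0,2.6]])

```text
clock: 77.77
position: [0.6001, -0.0328, 0.1661]
ee_rot: [0.875, -0.485, 0.003, 0.003]
ft_force: [0.9, -0.3, -1.9]
grip_width: 0.359
```

```bash
python3 t.py .5825 -.0345 .1183 -.97
```

```text
t77.77 p [ 0.6001 -0.0328  0.1661] yaw -1.012 tilt 0.009 grip 3.07cm F [ 0.9 -0.3 -1.9]
 delta cm [-0.83  1.57  4.78] turn -0.042 (yaw first if turning)
q [ 0.406  0.371 -0.538  1.592  0.208  1.231 -1.184] zaxis [ 0.0029 -0.0082]
```

Emit:
servo_tool(deltas=[[[-0.3,0.5,0],0,2.6],[[-0.4,0.7,0],0,2.6],[[-0.3,0.6,0.4],0,2.6],[[0,0.2,0.8],0,2.6],[[0,0,1],0,2.6],[[0,0,0.8],0,2.6],[[0,0,0.4],0,2.6],[[0,0,0],0,2.6],[[0,0,0],0,2.6]])

```text
clock: 78.52
position: [0.5767, -0.0358, 0.1315]
ee_rot: [0.875, -0.485, 0.005, 0.002]
ft_force: [-0.1, -0.4, -0.6]
grip_width: 0.364
```

```bash
python3 t.py .5775 -.0345 .1183 -.97
```

```text
t78.52 p [ 0.5767 -0.0358  0.1315] yaw -1.012 tilt 0.012 grip 3.11cm F [-0.1 -0.4 -0.6]
 delta cm [-0.08 -0.14  1.32] turn -0.042 (yaw first if turning)
q [ 0.425  0.351 -0.539  1.696  0.206  1.143 -1.184] zaxis [ 0.007  -0.0093]
```

Emit:
servo_tool(deltas=[[[0,-0.1,0.4],0,2.6],[[0,0,0.4],0,2.6],[[0,0,0.3],0,2.6],[[0,0,0.1],0,2.6],[[0,0,0],0,2.6],[[0,0,0],0,2.9],[[0,0,0],0,3.2],[[0,0,0],0,3.6],[[0,0,0],0,4.2],[[0,0,0],0,5],[[0,0,0],0,5],[[0,0,0],0,5]])

```text
clock: 79.52
position: [0.5795, -0.0349, 0.12]
ee_rot: [0.875, -0.485, 0.007, 0.001]
ft_force: [0.6, 0.0, 0.2]
grip_width: 0.586
```

```bash
python3 t.py .608 .333 .24 -.97;python3 - <<'E'
from h import *
im,d=eyes.camera('scene');cv2.imwrite('pics/s2.png',im[150:330,180:380].repeat(3,0).repeat(3,1))
E
```

```text
t79.52 p [ 0.5795 -0.0349  0.12  ] yaw -1.012 tilt 0.014 grip 5.00cm F [0.6 0.  0.2]
 delta cm [-29.53 -21.96 -12.3 ] turn -0.042 (yaw first if turning)
q [ 0.42   0.366 -0.536  1.703  0.216  1.12  -1.192] zaxis [ 0.0105 -0.0091]
```

View pics/s2.png

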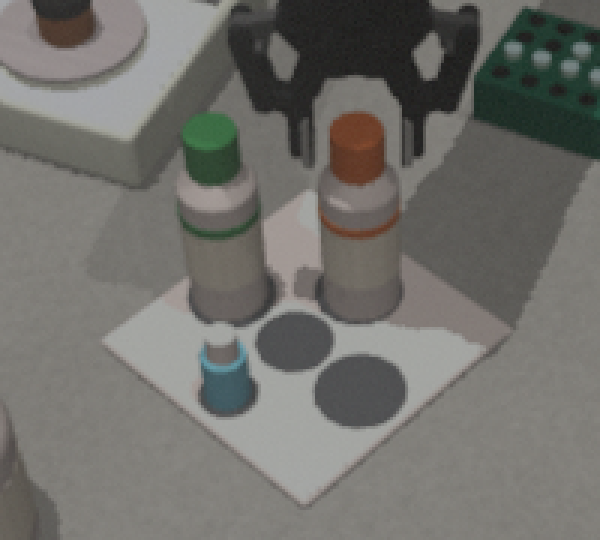

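Crop: green and orange stand upright on their spots, the dropper is untouched, and the blue spot is empty. Rise and go to blue.

Emit:
servo_tool(deltas=[[[0,0,-0.5],0,5],[[0,0,-1.5],0,5],[[0,0,-2.5],0,5],[[0,0,-3],0,5],[[0,0,-3],0,5],[[0,0,-1],0,5],[[0,0,0],0,5]])

```text
clock: 80.15
position: [0.577, -0.0336, 0.2405]
ee_rot: [0.875, -0.484, 0.005, 0.002]
ft_force: [0.7, 0.3, 0.5]
grip_width: 0.586
```

Emit:
servo_tool(deltas=[[[-0.8,-0.6,0],0,5],[[-1.65,-1.25,0],0,5],[[-1.65,-1.25,0],0,5],[[-1.65,-1.25,0],0,5],[[-1.65,-1.25,0],0,5],[[-1.65,-1.25,0],0,5],[[-1.65,-1.25,0],0,5],[[-1.65,-1.25,0],0,5],[[-1.65,-1.25,0],0,5],[[-1.65,-1.25,0],0,5],[[-1.65,-1.25,0],0,5],[[-1.65,-1.25,0],0,5]])

```text
clock: 81.15
position: [0.5928, 0.2149, 0.2212]
ee_rot: [0.873, -0.487, -0.002, 0.008]
ft_force: [0.3, 0.2, 0.4]
grip_width: 0.585
```

Emit:
servo_tool(deltas=[[[-1.65,-1.25,0],0,5],[[-1.65,-1.25,0],0,5],[[-1.65,-1.25,0],0,5],[[-1.65,-1.25,0],0,5],[[-1.4,-1.1,0],0,5],[[-0.8,-0.6,0],0,5],[[0,0,0],0,5],[[0,0,0],0,5]])

```text
clock: 81.82
position: [0.5936, 0.3408, 0.2044]
ee_rot: [0.876, -0.481, -0.009, 0.014]
ft_force: [0.9, -0.6, 0.3]
grip_width: 0.586
```

```bash
python3 t.py .608 .333 .16 -.97
python3 - <<'E'
from h import *
im,d=eyes.camera('top');cv2.imwrite('pics/top5.png',im)
c=eyes.calibration('top');H,S,V=cv2.split(cv2.cvtColor(im,cv2.COLOR_BGR2HSV))
p,s,_=blob((H>=5)&(H<=20)&(S>130)&(V>60),(342,231));print("orange",p,s,"start 342.2 230.1")
im,d,c=snap("w11");H,S,V=cv2.split(cv2.cvtColor(im,cv2.COLOR_BGR2HSV));g=proj(c,(.608,.333,.143))
p,s,_=blob((H>=100)&(H<=125)&(S>130)&(V>60),g,150);print("blue",p,s,g)
E
```

```text
t81.82 p [0.5936 0.3408 0.2044] yaw -1.005 tilt 0.034 grip 5.01cm F [ 0.9 -0.6  0.3]
 delta cm [ 1.44 -0.94  4.41] turn -0.035 (yaw first if turning)
q [-0.17   0.584 -0.645  1.254  0.332  1.445 -1.79 ] zaxis [-0.0302 -0.0156]
orange [340.70873786 229.84466019] [333 222  16  17 206] start 342.2 230.1
t81.87 p [0.5935 0.3406 0.2044] yaw -1.005 tilt 0.034 grip 5.00cm F [-1.   0.2 -0.6]
blue [346.83005577 239.05782213] [ 318  203   61   71 3407] [347.73374788 242.75884418]
```

Emit:
servo_tool(deltas=[[[0.4,-0.3,0],0,5],[[0.5,-0.3,0],0,5],[[0.4,-0.3,0.5],0,5],[[0,0,1],0,5],[[0,0,1.2],0,5],[[0,0,1.2],0,5],[[0,0,1.2],0,5],[[0,0,0.8],0,5],[[0,0,0],0,5],[[0,0,0],0,5]])

```text
clock: 82.75
position: [0.6101, 0.3249, 0.1378]
ee_rot: [0.874, -0.485, -0.008, 0.016]
ft_force: [0.4, 0.2, 0.2]
grip_width: 0.585
```

```bash
python3 t.py .608 .333 .113 -.97
```

```text
t82.75 p [0.6101 0.3249 0.1378] yaw -1.014 tilt 0.035 grip 4.99cm F [0.4 0.2 0.2]
 delta cm [-0.8  -0.34  2.47] turn -0.044 (yaw first if turning)
q [-0.15   0.64  -0.622  1.311  0.362  1.339 -1.786] zaxis [-0.0298 -0.0192]
```

Emit:
servo_tool(deltas=[[[-0.4,-0.2,0],0,5],[[-0.4,-0.1,0],0,5],[[0,0,0.5],0,5],[[0,0,0.8],0,5],[[0,0,0.6],0,5],[[0,0,0.4],0,5],[[0,0,0],0,5],[[0,0,0],0,5]])

```text
clock: 83.42
position: [0.6074, 0.3354, 0.1138]
ee_rot: [0.875, -0.485, -0.008, 0.014]
ft_force: [1.0, 0.2, 0.1]
grip_width: 0.586
```

```bash
python3 t.py .608 .333 .113 -.97
```

```text
t83.42 p [0.6074 0.3354 0.1138] yaw -1.012 tilt 0.033 grip 5.01cm F [1.  0.2 0.1]
 delta cm [0.23 0.08 0.08] turn -0.042 (yaw first if turning)
q [-0.167  0.664 -0.618  1.329  0.375  1.299 -1.807] zaxis [-0.028  -0.0175]
```

Emit:
servo_tool(deltas=[[[0.2,0.1,0.05],0,5],[[0,0,0],0,4],[[0,0,0],0,3],[[0,0,0],0,2.6],[[0,0,0],0,2.6],[[0,0,0],0,2.6],[[0,0,0],0,2.6],[[0,0,0],0,2.6],[[0,0,0],0,2.6]])

```text
clock: 84.17
position: [0.6082, 0.3321, 0.1136]
ee_rot: [0.874, -0.485, -0.008, 0.014]
ft_force: [-0.4, -0.4, -1.2]
grip_width: 0.362
```

Emit:
servo_tool(deltas=[[[0,0,0],0,2.6],[[0,0,-0.6],0,2.6],[[0,0,-1],0,2.6],[[0,0,-1.5],0,2.6],[[0,0,-2],0,2.6],[[0,0,-2],0,2.6],[[0,0,-2],0,2.6],[[0,0,-2],0,2.6],[[0,0,-2],0,2.6],[[0,0,-2],0,2.6],[[0,0,-1],0,2.6],[[0,0,0],0,2.6]])

```text
clock: 85.17
position: [0.6113, 0.3357, 0.2893]
ee_rot: [0.875, -0.484, -0.008, 0.013]
ft_force: [0.6, 0.3, -1.4]
grip_width: 0.367
```

```bash
python3 t.py .6485 .009 .3 -.97
```

```text
t85.17 p [0.6113 0.3357 0.2893] yaw -1.011 tilt 0.031 grip 3.13cm F [ 0.6  0.3 -1.4]
 delta cm [29.66 14.21 -0.66] turn -0.041 (yaw first if turning)
q [-0.192  0.579 -0.641  1.074  0.326  1.614 -1.757] zaxis [-0.0274 -0.0154]
```

Emit:
servo_tool(deltas=[[[1,0.5,-0.15],0,2.6],[[2,0.95,-0.15],0,2.6],[[2,0.95,-0.15],0,2.6],[[2,0.95,-0.15],0,2.6],[[2,0.95,-0.15],0,2.6],[[2,0.95,-0.15],0,2.6],[[2,0.95,-0.15],0,2.6],[[2,0.95,-0.15],0,2.6],[[2,0.95,-0.15],0,2.6],[[2,0.95,-0.15],0,2.6],[[2,0.95,-0.15],0,2.6]])

```text
clock: 86.08
position: [0.6341, 0.0907, 0.2963]
ee_rot: [0.876, -0.481, -0.015, 0.02]
ft_force: [0.4, 0.0, -1.4]
grip_width: 0.358
```

Emit:
servo_tool(deltas=[[[2,0.9,-0.15],0,2.6],[[2,0.9,0],0,2.6],[[1.3,0.6,0],0,2.6],[[0.6,0.3,0],0,2.6],[[0,0,0],0,2.6],[[0,0,0],0,2.6],[[0,0,0],0,2.6],[[0,0,0],0,2.6]])

```text
clock: 86.75
position: [0.6398, 0.0117, 0.2911]
ee_rot: [0.873, -0.486, -0.019, 0.024]
ft_force: [0.4, 1.0, -1.4]
grip_width: 0.363
```

```bash
python3 t.py .6485 .009 .119 -.97
```

```text
t86.75 p [0.6398 0.0117 0.2911] yaw -1.016 tilt 0.061 grip 3.10cm F [ 0.4  1.  -1.4]
 delta cm [ 0.83 -1.65 17.13] turn -0.046 (yaw first if turning)
q [ 0.294  0.446 -0.574  1.239  0.247  1.583 -1.263] zaxis [-0.0561 -0.0247]
```

Emit:
servo_tool(deltas=[[[0.3,-0.2,0.7],0,2.6],[[0.3,-0.2,1.5],0,2.6],[[0.2,-0.1,1.7],0,2.6],[[0,0,1.7],0,2.6],[[0,0,1.7],0,2.6],[[0,0,1.7],0,2.6],[[0,0,1.7],0,2.6],[[0,0,1.3],0,2.6],[[0,0,0.7],0,2.6],[[0,0,0],0,2.6],[[0,0,0],0,2.6]])

```text
clock: 87.67
position: [0.6412, 0.0163, 0.1547]
ee_rot: [0.878, -0.479, -0.019, 0.022]
ft_force: [-0.4, -0.5, -1.3]
grip_width: 0.361
```

```bash
python3 t.py .6485 .009 .119 -.97
```

```text
t87.67 p [0.6412 0.0163 0.1547] yaw -0.999 tilt 0.059 grip 3.08cm F [-0.4 -0.5 -1.3]
 delta cm [ 1.05 -0.42  3.54] turn -0.029 (yaw first if turning)
q [ 0.301  0.52  -0.565  1.431  0.286  1.331 -1.287] zaxis [-0.0549 -0.0208]
```

Emit:
servo_tool(deltas=[[[0.4,-0.2,0],0,2.6],[[0.5,-0.3,0],0,2.6],[[0.3,-0.2,0.4],0,2.6],[[0,0,0.7],0,2.6],[[0,0,0.7],0,2.6],[[0,0,0.4],0,2.6],[[0,0,0],0,2.6],[[0,0,0],0,2.6]])

```text
clock: 88.33
position: [0.6558, 0.0092, 0.1328]
ee_rot: [0.878, -0.479, -0.017, 0.021]
ft_force: [0.4, -0.0, -2.1]
grip_width: 0.364
```

```bash
python3 t.py .6515 .0095 .119 -.97
```

```text
t88.33 p [0.6558 0.0092 0.1328] yaw -0.999 tilt 0.054 grip 3.10cm F [ 0.4 -0.  -2.1]
 delta cm [-0.24  0.27  1.4 ] turn -0.029 (yaw first if turning)
q [ 0.296  0.563 -0.552  1.416  0.305  1.301 -1.283] zaxis [-0.05   -0.0204]
```

Emit:
servo_tool(deltas=[[[-0.15,0.2,0.4],0,2.6],[[-0.1,0.1,0.4],0,2.6],[[0,0,0.35],0,2.6],[[0,0,0.15],0,2.6],[[0,0,0],0,2.6],[[0,0,0],0,2.6]])

```text
clock: 88.83
position: [0.6503, 0.0097, 0.1188]
ee_rot: [0.878, -0.479, -0.017, 0.021]
ft_force: [-0.1, 0.1, -2.4]
grip_width: 0.363
```

```bash
python3 t.py .6515 .0095 .119 -.97
```

```text
t88.83 p [0.6503 0.0097 0.1188] yaw -0.999 tilt 0.054 grip 3.10cm F [-0.1  0.1 -2.4]
 delta cm [ 0.08 -0.09 -0.02] turn -0.029 (yaw first if turning)
q [ 0.299  0.564 -0.552  1.446  0.309  1.272 -1.289] zaxis [-0.0501 -0.0205]
```

Release, rise, and check everything.

Emit:
servo_tool(deltas=[[[0,0,0.05],0,2.8],[[0,0,0],0,3.1],[[0,0,0],0,3.5],[[0,0,0],0,4.2],[[0,0,0],0,5],[[0,0,0],0,5.2],[[0,0,-0.5],0,5.2],[[0,0,-1],0,5.2],[[0,0,-2],0,5.2],[[0,0,-2.5],0,5.2],[[0,0,-3],0,5.2],[[0,0,-2],0,5.2]])

```text
clock: 89.83
position: [0.6544, 0.0118, 0.2325]
ee_rot: [0.878, -0.478, -0.019, 0.022]
ft_force: [0.6, 0.2, 0.5]
grip_width: 0.609
```

Emit:
servo_tool(deltas=[[[0,0,-2],0,5],[[0,1.5,-1],0,5],[[0,2,0],0,5],[[0,2,0],0,5],[[0,2,0],0,5],[[0,2,0],0,5],[[0,2,0],0,5],[[0,1,0],0,5],[[0,0,0],0,5],[[0,0,0],0,5],[[0,0,0],0,5]])

```text
clock: 90.75
position: [0.5508, -0.0539, 0.2878]
ee_rot: [0.879, -0.477, -0.011, 0.017]
ft_force: [0.2, 0.1, -0.2]
grip_width: 0.583
```

```bash
python3 t.py
python3 - <<'E'
from h import *
im,d=eyes.camera('top');c=eyes.calibration("top")
a=im; b=cv2.imread("pics/top0.png")
for t,i in(("start",b),("now",a)):
    H,S,V=cv2.split(cv2.cvtColor(i,cv2.COLOR_BGR2HSV));roi=np.zeros(H.shape,bool);roi[160:270,290:400]=1
    for n,(lo,hi),g in(("blue",(100,125),(320,193)),("orange",(5,20),(342,231)),("green",(45,80),(377,208))):
        try:
            p,s,_=blob(roi&(H>=lo)&(H<=hi)&(S>130)&(V>60),g);print(t,n,p.round(1),s[4],ray(c,p,.148).round(4))
        except ValueError: print(t,n,"none")
    try: p,s,_=blob(roi&(H>80)&(H<110)&(S>40)&(S<130)&(V>80),(353,183),8);print(t,"drop",p.round(1),s[4],ray(c,p,.05).round(4))
    except ValueError: print("no drop")
cv2.imwrite("pics/top6.png",cv2.resize(a[150:310,280:540],None,fx=3,fy=3))
E
```

```text
t90.75 p [ 0.5508 -0.0539  0.2878] yaw -0.995 tilt 0.040 grip 4.98cm F [ 0.2  0.1 -0.2]
q [ 0.496  0.223 -0.58   1.512  0.139  1.48  -1.085] zaxis [-0.0348 -0.0197]
start blue [319.9 194.6] 194 [0.6463 0.0068]
start orange [342.2 230.1] 205 [ 0.581  -0.0366]
start green [377.8 208.1] 173 [ 0.6242 -0.1018]
start drop [352.2 182.1] 95 [ 0.6867 -0.0578]
now blue [316.6 195.3] 98 [0.6449 0.0128]
now orange none
now green none
no drop
```

View pics/top6.png

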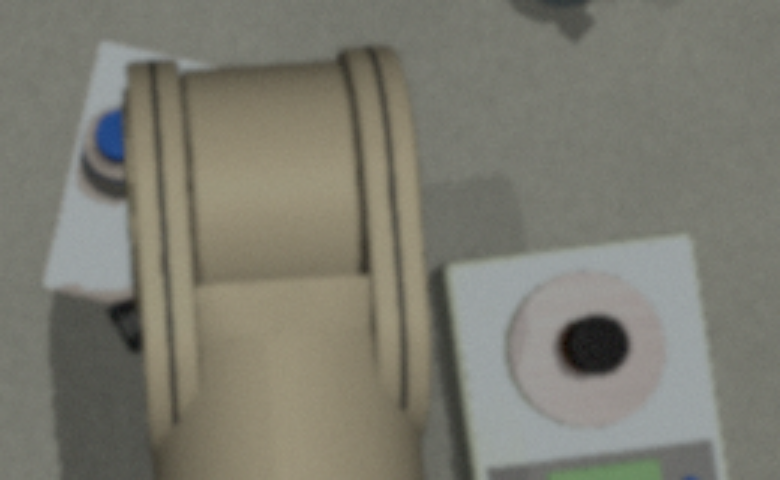

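The arm hides the tray, and the jar sits near the middle of the pan. Moving the arm aside for a final check.

Emit:
servo_tool(deltas=[[[-1,-0.6,0],0,5],[[-1.9,-1.2,0],0,5],[[-1.9,-1.2,0],0,5],[[-1.9,-1.2,0],0,5],[[-1.9,-1.2,0],0,5],[[-1.9,-1.2,0],0,5],[[-1.9,-1.2,0],0,5],[[-1.9,-1.2,0],0,5],[[-1.9,-1.2,0],0,5],[[-1.9,-1.2,0],0,5],[[-1.9,-1.2,0],0,5],[[-1.9,-1.2,0],0,5]])

```text
clock: 91.8
position: [0.5461, 0.2309, 0.2797]
ee_rot: [0.88, -0.474, -0.016, 0.015]
ft_force: [-0.6, -0.0, -0.2]
grip_width: 0.588
```

Emit:
servo_tool(deltas=[[[-1.5,-1,0],0,5],[[-0.7,-0.5,0],0,5],[[0,0,0],0,5],[[0,0,0],0,5],[[0,0,0],0,5],[[0,0,0],0,5],[[0,0,0],0,5]])

```text
clock: 92.38
position: [0.5429, 0.2683, 0.2774]
ee_rot: [0.883, -0.469, -0.019, 0.015]
ft_force: [-0.0, -0.5, 0.2]
grip_width: 0.588
```

```bash
python3 t.py
python3 - <<'E'
from h import *
im,d=eyes.camera('top');c=eyes.calibration("top")
a=im; b=cv2.imread("pics/top0.png")
for t,i in(("start",b),("now",a)):
    H,S,V=cv2.split(cv2.cvtColor(i,cv2.COLOR_BGR2HSV));roi=np.zeros(H.shape,bool);roi[160:270,290:400]=1
    for n,(lo,hi),g in(("blue",(100,125),(320,193)),("orange",(5,20),(342,231)),("green",(45,80),(377,208))):
        try:
            p,s,_=blob(roi&(H>=lo)&(H<=hi)&(S>130)&(V>60),g);print(t,n,p.round(1),s[4],ray(c,p,.148).round(4))
        except ValueError: print(t,n,"none")
    try: p,s,_=blob(roi&(H>80)&(H<110)&(S>40)&(S<130)&(V>80),(353,183),8);print(t,"drop",p.round(1),s[4],ray(c,p,.05).round(4))
    except ValueError: print("no drop")
V=a.max(2);p,s,_=blob((V<45),(478,266),50);print("jar",p,s,ray(c,p,.098))
cv2.imwrite("pics/top7.png",cv2.resize(a[150:310,280:540],None,fx=3,fy=3))
E
```

```text
t92.38 p [0.5429 0.2683 0.2774] yaw -0.977 tilt 0.048 grip 5.02cm F [-0.  -0.5  0.2]
q [ 0.021  0.394 -0.735  1.37   0.237  1.517 -1.675] zaxis [-0.0471 -0.0078]
start blue [319.9 194.6] 194 [0.6463 0.0068]
start orange [342.2 230.1] 205 [ 0.581  -0.0366]
start green [377.8 208.1] 173 [ 0.6242 -0.1018]
start drop [352.2 182.1] 95 [ 0.6867 -0.0578]
now blue [319.7 195. ] 188 [0.6456 0.007 ]
now orange [340.7 229.8] 208 [ 0.5816 -0.0337]
now green [378.6 208.1] 176 [ 0.6242 -0.1034]
now drop [352.1 182. ] 97 [ 0.687  -0.0576]
jar [477.57191781 264.60616438] [468 256  20  18 292] [ 0.52575731 -0.30147768]
```

View pics/top7.png

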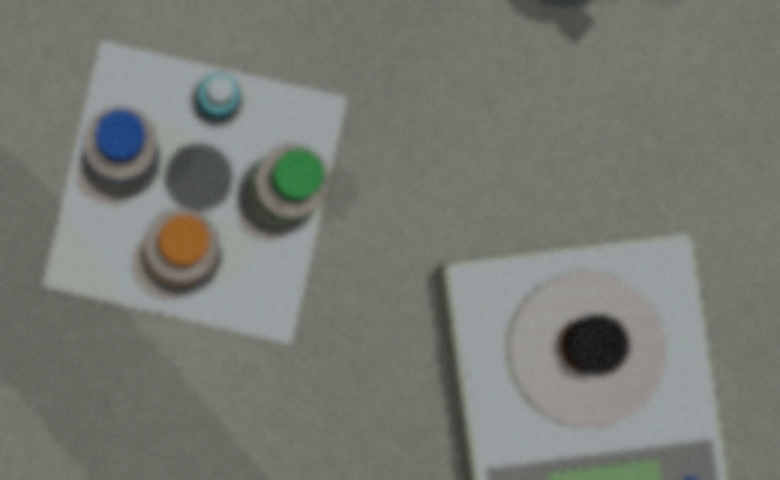

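Run:
```python
from workcell import order
from h import *
c=eyes.calibration("top");print("pan",ray(c,(475.7,266.3),.062))
print(order.hand_in())
```

```text
pan [ 0.52323245 -0.30700443]
the job is handed in; nothing more can be done
None
```

I moved the three bottles to the mat, set the jar on the balance pan, put each bottle back on its own spot, and handed the job in at about 92 s.

**Last checks from the top camera:**
- **Bottles:** all stand upright on their original spots. Blue is about 1 mm from its start, orange about 3 mm and green about 2 mm.
- **Dropper:** it has not moved beyond measuring error.
- **Jar:** it is upright on the pan, and the gripper is open and clear of everything. The wrist view put the jar 2–3 mm from the pan's centre. The final top view gave about 6 mm, so the two disagree slightly, but both are under the 15 mm limit.

**Tool tilt:** the tool drifted up to about 0.12 rad from vertical during sideways moves. I corrected it with slow upward and fast downward moves before gripping the jar and before putting green and orange back. For blue I only shifted the target to allow for the tilt.

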